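Adjust the parcel scale with its check weights

TASK

Adjust the parcel scale: first lift the lid off the blue tin by its knob and lay it flat on the open counter beside the tin, then stand every chrome check weight from the tin upright on the brass pan. With the weights on the pan and left alone, turn the black peg clockwise until its pointer is at the red mark and press it fully home into its tapered hole while you hold it there, so that it stays when you let go. Then tidy up: stand all the weights back in the tin and close it with its lid, leaving the peg as set and the other things on the counter where they are.

Things in the scene. Friction and masses are not known exactly. Their poses are not given: they have to be found in the camera images.
- tin: Squat round blue tin, open at the top under its loose lid: outside diameter 162 mm, height 46 mm, wall 3 mm, floor 4 mm thick. Fixed. Origin: centre of its underside, z up. The counter round it is open; a fixed letter tray stands along the counter's right edge (y below -0.58).
- lid: Loose blue tin lid, 180 g: disc 168 mm across, 5 mm thick, with a plug 144 mm across and 5 mm deep beneath that drops loosely into the tin's mouth, and an upright round knob 22 mm thick and 32 mm tall in the middle on top. Origin: centre of the plug's underside, 41 mm above the tin's origin when closed, as at the start.
- lid_knob (a point): Point on the axis of the lid's knob, 34 mm above the lid's origin (8 mm below the knob's top).
- pan_middle (a point): Centre of the floor of the scale's fixed brass pan, on its upper surface. The floor is 172 mm across; a flared rim rises 10 mm round it to 210 mm across. The axes are the scale's. The pan stands on a dark green iron base, 200 mm along x by 360 mm along y, 60 mm high, whose middle lies 85 mm from this point towards -y; the peg stands 205 mm from it the same way.
- peg_grip (a point): Middle of the thumb tab of the black peg, on the peg's upright axis, 12 mm below the tab's top. The tab is 36 mm long (along this point's x, where the pointer points), 12 mm thick (along its y) and 34 mm tall, on a collar 32 mm across whose top is 22 mm below this point. The peg sits in a tapered hole in the scale's base, over a white disc 38 mm below this point while the peg stands right out.
- pointer_tip (a point): Tip of the peg's pointer, a black bar on the collar in line with the tab, 36 mm from the peg's axis. Moves with the peg.
- red_mark (a point): Inner end of the red index clip on the rim of the white disc, 36 mm from the peg's axis: where the pointer tip has to be. The clip is 6 mm wide, fixed for the run; at the start it is 0.5 to 1.2 rad clockwise (seen from above) of the pointer.
- peg_turn (a joint): Turn of the peg in rad, 0 to 1.7, growing clockwise seen from above. A spring (0.005 to 0.014 N m) turns it back to 0 whenever it is let go, unless the peg is wedged in its taper.
- peg_in (a joint): How far the peg is pushed down into its tapered hole, in m: 0 to 0.0015 at the start, stop at 0.008. It slides stiffly (8 N); from about 0.004 on it bites in the taper, the push rises to some 20 N at the stop, and it then holds its turn when let go (it settles back to about 0.007). Wedged, it can still be turned with a firm grip (0.1 N m).
- weight1: Chrome steel check weight, about 220 g: upright cylinder 34 mm in diameter and 30 mm tall, with a small button on top, 35 mm tall in all. Origin: centre of its underside. Stands in the tin at the start, or is absent.
- weight2: Chrome steel check weight, about 220 g: upright cylinder 34 mm in diameter and 30 mm tall, with a small button on top, 35 mm tall in all. Origin: centre of its underside. Stands in the tin at the start, or is absent.
- weight3: Chrome steel check weight, about 220 g: upright cylinder 34 mm in diameter and 30 mm tall, with a small button on top, 35 mm tall in all. Origin: centre of its underside. Stands in the tin at the start, or is absent.
- stamper: Red enamel date stamper, 50 x 34 mm foot, 96 mm tall. A bystander. Origin: centre of its underside; sizes are along its x and y.
- tape: Grey tape dispenser, 60 x 155 mm, 90 mm tall, 0.9 kg. A bystander. Origin: centre of its underside; sizes are along its x and y.
- parcel: Small cardboard parcel, 100 x 90 x 60 mm. A bystander. Origin: centre of its underside; sizes are along its x and y.
- labels: Roll of paper labels standing on end, 76 mm across, 45 mm tall. A bystander. Origin: centre of its underside; sizes are along its x and y.
- inkpad: Dark ink pad, 70 x 110 mm, 20 mm tall. A bystander. Origin: centre of its underside; sizes are along its x and y.
- stapler: Black stapler, 32 x 125 mm, 60 mm tall. A bystander. Origin: centre of its underside; sizes are along its x and y.
Not all that is in view belongs to the job. What is shaped like the tin but brown or green is not meant.

How it is judged:
By the outcome, as a careful person would: the job done as asked, in the order asked, and still so for the second after the job is handed in, with the robot touching nothing.
Of weight1, weight2, weight3 only 2 to 3 are there at a start; the rules pass over those that are not, and their reading is None.
At some moment in a run one of weight1, weight2, weight3 may be knocked a few centimetres aside while the robot is not near it.
It also fails if it takes over 210 s, if anything falls off the work surface, if the arm or the gripper's body presses on something with over 40 N, if the wrist force passes 120 N, or if a joint passes its speed limit or range.

ROBOT

A 6-joint arm with a two-finger parallel gripper is mounted at the origin on the work surface. World frame = base frame: x ahead of the robot, y to its left, z up, the work surface at z = 0. Lengths are in mm, angles in rad, forces in N, time in s.
With the tool pointing down it reaches from about 200 to 875 mm from the base axis. Payload 3.4 kg.
Tool frame: the origin (TCP) lies between the finger pads; the fingertips stand 11 mm ahead of it and the grasp point (between the pads) lies 8 mm behind it; z points along the fingers, y is the line along which they close (so a half turn about z gives the same grasp; the last joint's range is limited). The gripper opens to 94 mm and grips with 3 to 60 N. Pads are 16 mm wide; open, the fingers measure 119 mm over their backs; the gripper's body (75 mm by 177 mm) begins 78 mm behind the grasp point.
Start: joints at [1.042, 0.276, 1.505, -0, 1.361, -0.121], TCP at [228.06, 527.876, 216.493] pointing down, gripper open.
Joint ranges: [-2.89, 2.89], [-0.75, 2.08], [0.22, 2.7], [-1.18, 4.32], [0.11, 2.71], [-2.7, 2.7]. Speed limits (rad/s): [2.57, 2.57, 3.14, 3.14, 3.14, 3.14].

INTERFACE

Orientations are given as a unit quaternion [x, y, z, w].
In Python, from rig import r gives the robot as it stands.
- The arm moves only by the shell command python3 -m inch 'ROWS' [FORCE]. ROWS is JSON, a list of rows, each a list of 3 entries, a list of its own where there are three numbers: the shift along the tool's x, y, z in mm, then the turn, a rotation vector about the tool's x, y, z in rad, then the closure, from 0 (fully open) to 1 (shut). A call has 1 to 8 rows; each row is the pose to reach, as a shift and turn from the pose commanded when the call began, along the tool's axes at that moment; what a row does not reach only later rows make up. A row lasts 1/8 s, in which the tool goes at most 62.5 mm and 10.7 degrees, less where a joint would pass 70% of its speed; a pose out of reach is approached as far as the arm can. A call with a gripper value outside its range is refused whole. The fingers move at their own pace and stop on an object; FORCE is the grip in N (left out, the last holds). Time passes only in rows, so rows that repeat a pose let the fingers close. It gives the time, the measured TCP pose, the force, the opening and the grip force at its end, in the units of the state.
- r.get_obs(): the state, without advancing time (a new reading comes with each control period).
- r.read_camera(name): name is "side" or "top"; returns the picture (420x560x3 uint8, red, green, blue); there is no depth.
- r.calibration(name): a dict with "fx", "fy", "cx", "cy" (pixels), "T" (4x4, takes a point from camera to world coordinates). Camera axes: x right, y up, looking along -z (the intrinsics and any distortion apply to the point x, -y, -z); pixel columns grow to the right and rows downward; lengths in mm; the calibration is good to about 2 mm. A picture is of the moment at which its call begins. calibration takes no time and is no camera call.
- r.hand_in(): hands the job in; it is judged then, once.
Trained networks look in the newest picture that a camera, given by its name, has taken for a name from the list of things; names that differ only in an ending like _2 or _b are one class to them, and where a whole thing is asked for, a point or a joint stands for the part that bears it (a point fixed in the world has none). Each returns a list of dicts, best first, with "confidence" (0 to 1); they miss things now and then, are a little off and sometimes report something else, mostly with a low value. They report only what shows in the picture. A call takes as long as a camera call. They do not tell look-alikes from the thing itself.
- r.find_in(camera, thing): "rect" ([left, top, right, bottom] in pixels, round what is visible of it).
- r.place_of(camera, thing): "position" ([column, row] in pixels: a listed point, or the origin of a listed thing).
The state is a dict: "clock": time; "joints": joint angles; "dq": joint speeds; "tau": joint torques, N m; "position": TCP position; "tool_rot": TCP orientation; "force": force on the tool from outside, world axes, zero at the start; "wrist_torque": the same for the moment, N m; "grip_width": opening from 0.0 (shut) to 1.0 (fully open); "grasp_force": force on a finger pad.
Only numpy, scipy, OpenCV 4.12 (cv2) and the standard library are available. Lean on these libraries where they do the work, as an engineer would, in place of code of your own. Each camera call takes 0.05 s, during which the arm holds its last target. There are 200 camera calls.

## Working session

There is one attempt and no reset: what is moved stays moved. The work goes in short steps, Python scripts to look and compute and a shell command to move; the robot and the scene stay as the last step left them, time stands still between calls to the robot, and variables do not carry over. Pictures are saved under pics/ and viewed, at most 14 in all, crops included, and the job is handed in when it is done.

```bash
ls; mkdir -p pics; python3 - <<'E'
from rig import r
import cv2,numpy as np
o=r.get_obs();print(o)
for c in("side","top"):
    k=r.calibration(c);print(c,k)
    cv2.imwrite(f"pics/a_{c}.png",cv2.cvtColor(r.read_camera(c),cv2.COLOR_RGB2BGR))
    for t in["tin","lid","lid_knob","pan_middle","peg_grip","pointer_tip","red_mark"]:
        print(c,t,[(np.round(d["position"],1).tolist(),round(d["confidence"],2)) for d in r.place_of(c,t)][:4])
E
```

```text
pics
{'clock': 0.0, 'joints': array([ 1.04199103e+00,  2.76541854e-01,  1.50608608e+00,  2.94809720e-05,
        1.36071097e+00, -1.20993784e-01]), 'dq': array([ 0.00036445, -0.00141957,  0.00249531,  0.00130308, -0.00035154,
        0.00028113]), 'tau': array([-1.72508342e-03, -4.04590631e+01, -2.37222987e+01,  6.97988947e-02,
        3.43903061e-02, -1.18884527e-04]), 'position': array([227.76380995, 527.38043573, 215.65379132]), 'tool_rot': array([ 2.02498655e-01,  9.79282151e-01, -8.22846326e-04, -2.92373594e-04]), 'force': array([-0.00223841, -0.14073217, -0.09331543]), 'wrist_torque': array([ 0.00420857, -0.04281873,  0.00164962]), 'grasp_force': 0.0, 'grip_width': 1.0052735880796706}
side {'fx': 525.3423747932366, 'fy': 525.3423747932366, 'cx': 274.79527359382047, 'cy': 207.4626853802908, 'T': array([[ 9.98732584e-01,  2.47207844e-02, -4.38418529e-02,
         4.08836896e+02],
       [-4.98247891e-02,  6.08854725e-01, -7.91715489e-01,
        -1.03969069e+03],
       [ 7.12149139e-03,  7.92896467e-01,  6.09314760e-01,
         9.37647386e+02],
       [ 0.00000000e+00,  0.00000
[... 499 characters left out ...]
: 284.45349627639644, 'cy': 217.0352390015394, 'T': array([[ 2.97519841e-02,  9.85205476e-01, -1.68774967e-01,
         2.65973168e+02],
       [-9.99385439e-01,  3.24508521e-02,  1.32546758e-02,
         3.74109402e+01],
       [ 1.85354707e-02,  1.68276891e-01,  9.85565484e-01,
         1.30823473e+03],
       [ 0.00000000e+00,  0.00000000e+00,  0.00000000e+00,
         1.00000000e+00]])}
top tin [([395.9, 321.7], 0.88), ([233.4, 268.1], 0.73), ([340.8, 272.0], 0.6)]
top lid [([379.6, 201.6], 0.6)]
top lid_knob [([384.8, 198.6], 0.66)]
top pan_middle [([199.9, 171.6], 0.69)]
top peg_grip [([261.7, 182.9], 0.41)]
top pointer_tip [([268.3, 170.7], 0.43)]
top red_mark [([273.6, 175.4], 0.69)]
```

View pics/a_side.png

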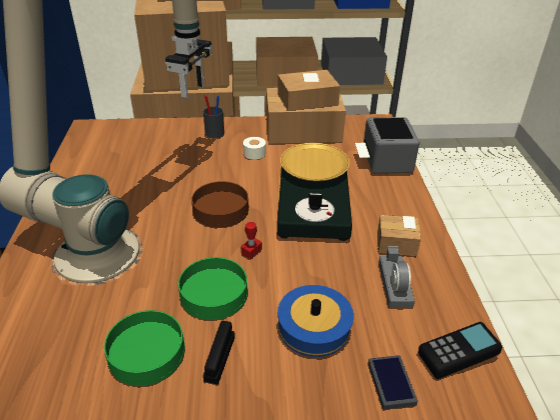

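View pics/a_top.png

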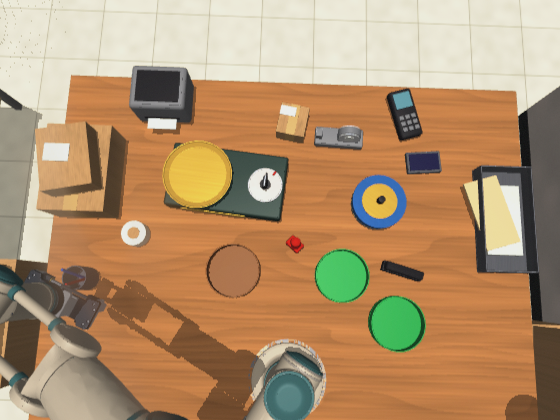

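```bash
cat > h.py <<'E'
from rig import r
import cv2,numpy as np
from scipy.spatial.transform import Rotation as R
C={c:r.calibration(c) for c in("side","top")}
def ray(c,p):
    k=C[c];T=k["T"];d=np.array([(p[0]-k["cx"])/k["fx"],-(p[1]-k["cy"])/k["fy"],-1.])
    d=T[:3,:3]@d;return T[:3,3],d/np.linalg.norm(d)
def onz(c,p,z):
    o,d=ray(c,p);return (o+d*(z-o[2])/d[2]).round(1)
def tri(ps,pt):
    A=0;b=0
    o1,d1=ray("side",ps);o2,d2=ray("top",pt)
    for o,d in((o1,d1),(o2,d2)):
        M=np.eye(3)-np.outer(d,d);A=A+M;b=b+M@o
    x=np.linalg.solve(A,b);n=np.cross(d1,d2);n/=np.linalg.norm(n)
    return x.round(1),round(float(abs(n@(o2-o1))),1)
def proj(c,X):
    k=C[c];T=k["T"];q=T[:3,:3].T@(np.asarray(X,float)-T[:3,3])
    return np.array([k["cx"]+k["fx"]*q[0]/-q[2],k["cy"]-k["fy"]*q[1]/-q[2]]).round(1)
def go(X):  # shift in tool axes from measured TCP to world X
    o=r.get_obs();Rm=R.from_quat(o["tool_rot"]);return (Rm.inv().apply(np.asarray(X)-o["position"])).round(1)
def look(c,name=None,box=None,s=1):
    im=cv2.cvtColor(r.read_camera(c),cv2.COLOR_RGB2BGR)
    if name:
        q=im if box is None else im[box[1]:box[3],box[0]:box[2]]
        cv2.imwrite(f"pics/{name}.png",cv2.resize(q,None,fx=s,fy=s,interpolation=cv2.INTER_CUBIC))
    return im
def pl(c,t): return [(np.round(d["position"],1).tolist(),round(d["confidence"],2)) for d in r.place_of(c,t)][:4]
E
python3 - <<'E'
from h import *
P={"lid":((314.9,314.1),(379.6,201.6)),"knob":((315,303.3),(384.8,198.6)),"pan":((316.6,161.9),(199.9,171.6)),"grip":((315.6,196.4),(261.7,182.9)),"tip":((326.5,203.8),(268.3,170.7)),"mark":((326.8,212.4),(273.6,175.4))}
for k,v in P.items(): print(k,*tri(*v))
E
```

```text
lid [ 540.9 -271.9   47.8] 2.0
knob [ 539.9 -277.4   89.3] 1.3
pan [604.9 278.5  90.6] 1.4
grip [577.4  91.9  99.8] 7.7
tip [611.7  73.7  89.6] 5.4
mark [607.3  57.8  71.5] 3.6
```

The side view has the blue tin with its lid at (315,315), its knob at (315,306), the pan at (315,163) and the peg at (315,205). From the top, the tin is at (379,201), the pan at (198,174) and the peg at (265,183), with the red clip at about (274,175). Next I refine these points with enlarged crops.

```bash
python3 - <<'E'
from h import *
a=cv2.imread("pics/a_top.png");b=cv2.imread("pics/a_side.png")
def crop(im,x,y,w,h,s): return cv2.resize(im[y:y+h,x:x+w],(w*s,h*s),interpolation=cv2.INTER_CUBIC)
m=np.hstack([np.vstack([crop(a,240,155,50,50,8)[:300],crop(a,345,170,50,50,8)[60:360]]),np.vstack([crop(b,290,185,50,50,8)[:300],crop(b,290,285,50,50,8)[0:300]])])
cv2.imwrite("pics/b.png",m)
def ell(im,lo,hi,box):
    hsv=cv2.cvtColor(im,cv2.COLOR_BGR2HSV);k=cv2.inRange(hsv,lo,hi);z=np.zeros_like(k);x0,y0,x1,y1=box;z[y0:y1,x0:x1]=k[y0:y1,x0:x1]
    cs,_=cv2.findContours(z,cv2.RETR_EXTERNAL,cv2.CHAIN_APPROX_NONE);c=max(cs,key=cv2.contourArea);return cv2.fitEllipse(cv2.convexHull(c))
G=((15,90,90),(35,255,255))
et=ell(a,*G,(345,170,410,235));es=ell(b,*G,(275,285,360,350));print(et,es,tri(es[0],et[0]))
et=ell(a,*G,(155,135,240,215));es=ell(b,*G,(275,140,355,190));print("pan",et,es,tri(es[0],et[0]))
W=((0,0,150),(180,60,255))
et=ell(a,*W,(245,160,285,205));es=ell(b,*W,(290,190,340,225));print("disc",et,es,tri(es[0],et[0]))
E
```

```text
((379.237060546875, 200.7986602783203), (33.782405853271484, 35.38980484008789), 122.68172454833984) ((315.2217712402344, 312.36968994140625), (37.93760681152344, 49.62920379638672), 96.7403335571289) (array([ 542.1, -269.9,   51.3]), 1.0)
pan ((201.704345703125, 179.31320190429688), (70.6082534790039, 87.67158508300781), 130.72317504882812) ((311.2899475097656, 154.2021942138672), (51.697532653808594, 78.95928955078125), 100.05968475341797) (array([579.5, 265.7, 124.1]), 14.6)
disc ((264.68621826171875, 184.66233825683594), (33.903564453125, 34.26559829711914), 88.09679412841797) ((314.084228515625, 208.92799377441406), (23.49581527709961, 38.20967102050781), 93.13275146484375) (array([577.7,  84. ,  64.3]), 0.9)
```

View pics/b.png

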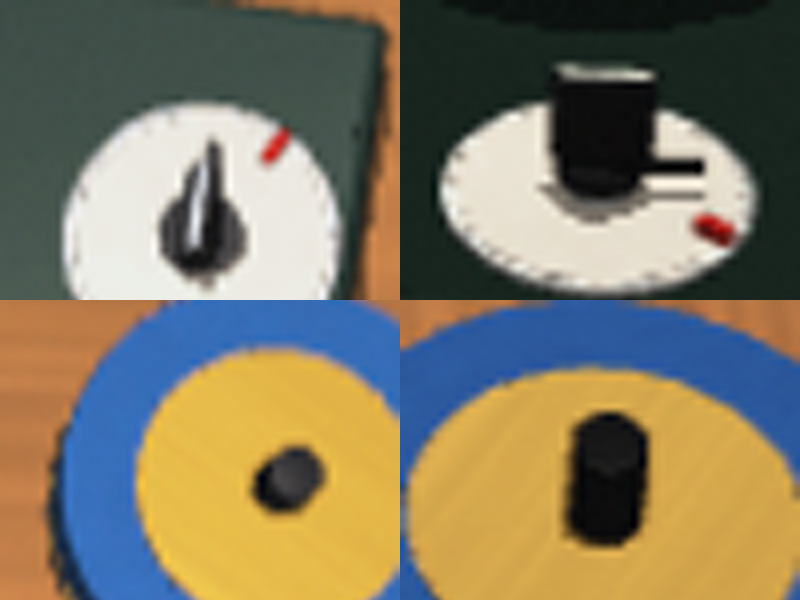

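The lid disc comes out at (542,-270), z 51, as the text says. The peg disc is at (578,84), z 64, with the pointer towards +x and the red clip clockwise of it.

```bash
python3 - <<'E'
from h import *
a=cv2.imread("pics/a_top.png");b=cv2.imread("pics/a_side.png")
print("knobtop",tri((316,303),(382.2,198.7)))
tip=tri((327.9,205.6),(266.6,172.5));mk=tri((327.1,212.7),(273.5,175));print("tip",tip,"mark",mk)
for n,X in(("tip",tip[0]),("mark",mk[0])):
    d=X-[577.7,84,64];print(n,np.degrees(np.arctan2(d[1],d[0])).round(1),np.hypot(d[0],d[1]).round(1))
for im,c,box in((a,"top",(150,125,245,215)),(b,"side",(270,135,360,195))):
    hsv=cv2.cvtColor(im,cv2.COLOR_BGR2HSV);k=cv2.inRange(hsv,(20,120,110),(32,255,255));x0,y0,x1,y1=box
    k=k[y0:y1,x0:x1];n,l,s,_=cv2.connectedComponentsWithStats(k);i=1+np.argmax(s[1:,4]);m=(l==i).astype(np.uint8)
    cs,_=cv2.findContours(m,cv2.RETR_EXTERNAL,cv2.CHAIN_APPROX_NONE);e=cv2.fitEllipse(max(cs,key=len));print(c,s[i],np.add(e[0],[x0,y0]),e[1])
for y in(-85,):
  print(proj("top",(540,y,5)),proj("top",(540+84,y,5)),proj("top",(540-84,y,5)))
print("hover",go((541.8,-270,150)))
for n,p in(("stamper",(295,246)),("tape",(340,138)),("stapler",(402,270)),("g1",(341,275)),("brown",(234,271))): print(n,onz("top",p,0))
for n in("base corners",): print([onz("top",p,60) for p in((287,158),(280,219))])
E
```

```text
knobtop (array([ 541.9, -271.2,   82.9]), 1.0)
tip (array([613.2,  79.2,  78.1]), 2.4) mark (array([608.5,  58.1,  70.3]), 3.0)
tip -7.7 35.8
mark -40.1 40.2
top [  13   15   69   69 3685] [196.7355957  174.13087845] (66.34246063232422, 69.1681900024414)
side [  11    8   68   38 1909] [314.24818039 161.02908516] (36.14771270751953, 65.30250549316406)
[317.8 202.4] [318.3 176.8] [317.4 228.5]
hover [-604.4 -608.    66.5]
stamper [399. -16.   0.]
tape [ 759.4 -154.8    0. ]
stapler [ 334.4 -352.     0. ]
g1 [ 313.2 -161.2    0. ]
brown [315.4 171.    0. ]
[array([665.7,  18.3,  60. ]), array([473.3,  33.9,  60. ])]
```

```bash
python3 -m inch '[[[-42,-42,0],[0,0,0],0],[[-84,-84,0],[0,0,0],0],[[-126,-126,0],[0,0,0],0],[[-168,-168,0],[0,0,0],0],[[-210,-211,0],[0,0,0],0],[[-252,-254,0],[0,0,0],0],[[-294,-296,0],[0,0,0],0],[[-336,-338,0],[0,0,0],0]]' 30; python3 - <<'E'
from h import *
print(tri((314.2,161.0),(196.7,174.1)),go((541.8,-270.5,150)),r.get_obs()["joints"].round(2))
E
```

```text
clock: 1.8
position: [403.1, 82.5, 216.9]
tool_rot: [0.203, 0.979, 0.0, 0.001]
force: [0.9, 0.0, -0.6]
grip_width: 0.998
grasp_force: 0.0
(array([598.3, 288.2,  87.6]), 2.6) [-267.3 -269.1   67. ] [ 0.03  0.02  1.82  0.    1.3  -1.13]
```

```bash
python3 -m inch '[[[-42,-42,10],[0,0,0],0],[[-84,-84,20],[0,0,0],0],[[-126,-126,30],[0,0,0],0],[[-168,-168,40],[0,0,0],0],[[-210,-211,50],[0,0,0],0],[[-250,-252,60],[0,0,0],0],[[-267,-269,67],[0,0,0],0.3],[[-267,-269,67],[0,0,0],0.3]]' 30; python3 - <<'E'
from h import *
print(go((541.9,-270.5,66)),r.get_obs()["joints"].round(2),r.get_obs()["position"])
print([ (c,pl(c,"lid_knob")) for c in("side","top") if look(c) is not None])
E
```

```text
clock: 2.8
position: [540.6, -268.9, 148.4]
tool_rot: [0.203, 0.979, 0.001, -0.001]
force: [0.7, -0.3, -0.9]
grip_width: 0.824
grasp_force: 0.0
[-2.1 -1.  82.4] [-0.58  0.36  1.55  0.    1.23 -1.74] [ 540.55051454 -268.87262321  148.39784152]
[('side', [([313.7, 306.2], 0.8)]), ('top', [([382.9, 197.8], 0.67)])]
```

```bash
python3 -m inch '[[[-2,-1,40],[0,0,0],0.3],[[-2,-1,70],[0,0,0],0.3],[[-2,-1,81],[0,0,0],0.3],[[-2,-1,81],[0,0,0],0.6],[[-2,-1,81],[0,0,0],1],[[-2,-1,81],[0,0,0],1],[[-2,-1,81],[0,0,0],1],[[-2,-1,81],[0,0,0],1]]' 30;
```

```text
clock: 4.0
position: [542.5, -270.2, 68.8]
tool_rot: [0.203, 0.979, 0.0, 0.0]
force: [-0.1, 1.2, 1.2]
grip_width: 0.228
grasp_force: 30.0
```

Gripped (opening 21.4 mm, which fits the 22 mm knob). Next I lift and carry the lid to (540,-85).

```bash
python3 -m inch '[[[0,0,-15],[0,0,0],1],[[0,0,-40],[0,0,0],1],[[0,0,-70],[0,0,0],1],[[0,0,-70],[0,0,0],1]]' 30; python3 - <<'E'
from h import *
look("side","c",(180,130,500,400),2)
print(go((541,-82,138)),r.get_obs()["position"])
E
```

```text
clock: 4.5
position: [544.0, -271.3, 141.4]
tool_rot: [0.202, 0.979, -0.001, 0.003]
force: [-0.9, -0.3, -1.9]
grip_width: 0.228
grasp_force: 30.0
[ 76.4 172.3   1.3] [ 542.82999911 -270.52923393  139.52478391]
```

View pics/c.png

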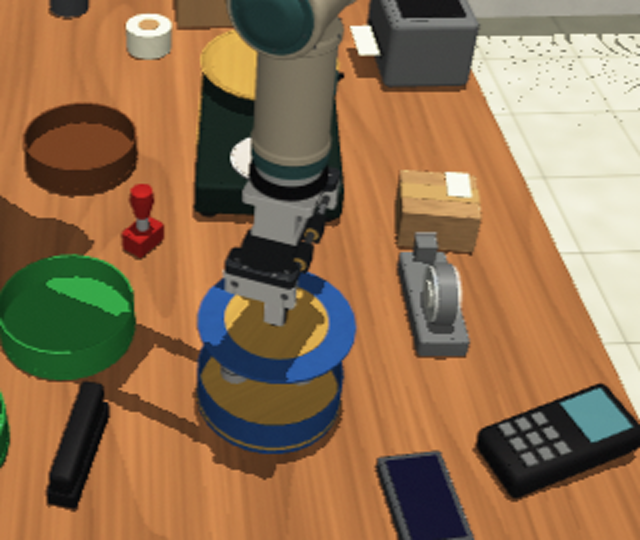

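```bash
python3 -m inch '[[[15,35,0],[0,0,0],1],[[36,82,0],[0,0,0],1],[[58,132,0],[0,0,0],1],[[76,172,0],[0,0,0],1],[[76,172,0],[0,0,0],1],[[76,172,40],[0,0,0],1],[[76,172,80],[0,0,0],1],[[76,172,100],[0,0,0],1]]' 30; python3 - <<'E'
from h import *
print(go((541,-82,27.8)),r.get_obs()["position"],r.get_obs()["force"])
E
```

```text
clock: 5.55
position: [538.6, -82.7, 35.4]
tool_rot: [0.203, 0.979, -0.0, -0.003]
force: [-0.6, -0.5, -2.5]
grip_width: 0.228
grasp_force: 30.0
[-1.9  1.6  7.5] [538.63873321 -82.67915348  35.35681908] [-0.5738936  -0.47520234 -2.46612179]
```

```bash
python3 -m inch '[[[0,0,4],[0,0,0],1],[[0,0,8],[0,0,0],1],[[0,0,8],[0,0,0],1]]' 30; python3 -m inch '[[[0,0,1],[0,0,0],1],[[0,0,2],[0,0,0],1],[[0,0,2],[0,0,0],1]]' 30
```

```text
clock: 5.92
position: [541.3, -82.6, 30.9]
tool_rot: [0.203, 0.979, -0.0, 0.001]
force: [-0.2, -0.6, -1.5]
grip_width: 0.225
grasp_force: 30.0
clock: 6.3
position: [540.9, -82.1, 28.7]
tool_rot: [0.202, 0.979, 0.0, 0.0]
force: [-0.5, -0.5, -0.3]
grip_width: 0.228
grasp_force: 30.0
```

Near contact (the force is dropping). One more millimetre, then release and retreat.

```bash
python3 -m inch '[[[0,0,1],[0,0,0],1],[[0,0,1],[0,0,0],0.6],[[0,0,1],[0,0,0],0.3],[[0,0,1],[0,0,0],0.3],[[0,0,-40],[0,0,0],0.3],[[0,0,-90],[0,0,0],0.3],[[0,0,-150],[0,0,0],0.3],[[0,0,-150],[0,0,0],0.3]]'; python3 -m inch '[[[15,62,0],[0,0,0],0],[[30,120,0],[0,0,0],0],[[30,180,0],[0,0,0],0],[[30,240,0],[0,0,0],0]]'; python3 - <<'E'
from h import *
t=look("top");s=look("side")
def crop(im,x,y,w,h,S): return cv2.resize(im[y:y+h,x:x+w],(w*S,h*S),interpolation=cv2.INTER_CUBIC)
cv2.imwrite("pics/d.png",np.hstack([crop(t,310,160,100,80,4),crop(s,250,260,100,80,4)]))
for c in("top","side"): print(c,[ (w,pl(c,w)) for w in("weight1","lid")])
print(r.get_obs()["position"])
E
```

```text
clock: 7.3
position: [544.1, -83.0, 183.5]
tool_rot: [0.202, 0.979, -0.0, 0.006]
force: [0.3, 1.1, -0.7]
grip_width: 0.7
grasp_force: 0.0
clock: 7.8
position: [608.1, 151.7, 177.0]
tool_rot: [0.202, 0.979, -0.0, -0.001]
force: [0.6, -0.4, 0.0]
grip_width: 1.0
grasp_force: 0.0
top [('weight1', [([368.7, 192.0], 0.46), ([364.8, 216.0], 0.45)]), ('lid', [([317.9, 202.1], 0.69)])]
side [('weight1', [([294.1, 317.2], 0.77), ([326.3, 317.5], 0.52), ([253.5, 152.2], 0.37)]), ('lid', [([303.1, 271.0], 0.56)])]
[607.36852942 149.07370183 177.33023221]
```

View pics/d.png

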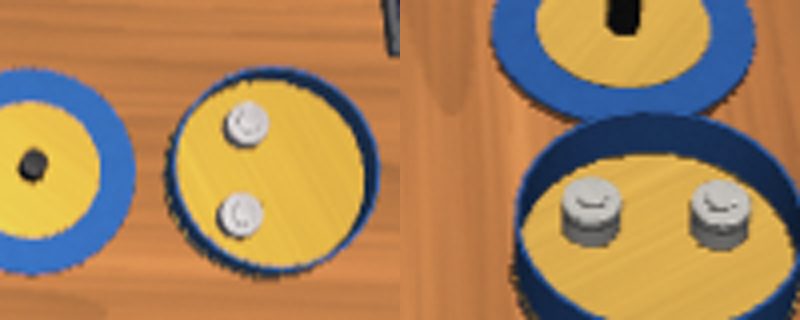

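Two weights stand in the tin: from the top at (372,190) and (370,213), from the side at (330,309) and (298,309). The rest of the tin floor is bare, and the lid lies flat beside the tin.

```bash
python3 - <<'E'
from h import *
A=tri((330,309.2),(371.75,190));B=tri((298,308.7),(370.25,213.2));print(A,B)
for p in((371.75,190),(370.25,213.2)): print(onz("top",p,34))
for p in((330,309.2),(298,308.7)): print(onz("side",p,34))
# refine: white/grey blob min circle in top
t=look("top");hsv=cv2.cvtColor(t,cv2.COLOR_RGB2BGR) ;hsv=cv2.cvtColor(hsv,cv2.COLOR_BGR2HSV)
k=cv2.inRange(hsv,(0,0,150),(180,50,255))[175:230,350:405];n,l,s,c=cv2.connectedComponentsWithStats(k)
for i in range(1,n):
  if s[i,4]>30: print(s[i],c[i]+[350,175],onz("top",c[i]+[350,175],34))
s2=look("side");hsv=cv2.cvtColor(cv2.cvtColor(s2,cv2.COLOR_RGB2BGR),cv2.COLOR_BGR2HSV)
k=cv2.inRange(hsv,(0,0,150),(180,50,255))[295:340,280:350];n,l,s,c=cv2.connectedComponentsWithStats(k)
for i in range(1,n):
  if s[i,4]>20: print(s[i],c[i]+[280,295],onz("side",c[i]+[280,295],34))
print("lid disc",pl("top","lid"))
E
```

```text
(array([ 578.6, -250.1,   37.5]), 0.6) (array([ 505.9, -245.1,   36.8]), 2.7)
[ 579.2 -250.9   34. ]
[ 505.  -245.8   34. ]
[ 579.6 -247.    34. ]
[ 507.5 -242.3   34. ]
[17 11 10 10 81] [371.5308642  190.55555556] [ 577.4 -250.2   34. ]
[15 34 11 10 82] [369.87804878 213.31707317] [ 504.6 -244.7   34. ]
[ 11  10  14  11 114] [297.47368421 309.45614035] [ 506.1 -244.5   34. ]
[ 43  10  14  11 112] [329.8125     310.19642857] [ 578.8 -249.9   34. ]
lid disc [([320.7, 204.7], 0.7)]
```

```bash
python3 - <<'E'
from h import *
print(go((505.5,-244.7,120)),r.get_obs()["position"])
for c in("top","side"):
  look(c); print(c,pl(c,"pan_middle"),pl(c,"red_mark"),pl(c,"pointer_tip"),pl(c,"peg_grip"))
E
```

```text
[ -62.7 -401.5   58.5] [607.915906   148.62435818 178.36774781]
top [([195.5, 171.4], 0.96)] [([273.2, 176.0], 0.61), ([291.4, 127.2], 0.56)] [([320.0, 201.5], 0.65), ([267.2, 173.3], 0.43)] [([266.2, 182.6], 0.41)]
side [([313.9, 161.9], 0.59)] [([328.2, 212.5], 0.89), ([292.1, 317.9], 0.73), ([394.9, 243.3], 0.73)] [([323.7, 201.2], 0.73)] [([314.3, 195.9], 0.62)]
```

```bash
python3 -m inch '[[[-9,-57,0],[0,0,0],0.5],[[-18,-114,0],[0,0,0],0.5],[[-27,-171,0],[0,0,0],0.5],[[-36,-228,10],[0,0,0],0.5],[[-45,-286,20],[0,0,0],0.5],[[-54,-344,35],[0,0,0],0.5],[[-63,-401,50],[0,0,0],0.5],[[-63,-401,58],[0,0,0],0.5]]' 25; python3 -m inch '[[[0,0,0],[0,0,0],0.5],[[0,0,0],[0,0,0],0.5]]'; python3 - <<'E'
from h import *
print(go((505.5,-244.7,19)),r.get_obs()["position"],r.get_obs()["grip_width"])
E
```

```text
clock: 9.75
position: [506.1, -246.8, 119.6]
tool_rot: [0.205, 0.979, -0.0, -0.0]
force: [-0.4, 0.9, -0.1]
grip_width: 0.501
grasp_force: 0.0
clock: 10.0
position: [507.8, -241.8, 120.9]
tool_rot: [0.202, 0.979, 0.0, 0.0]
force: [0.6, 0.0, -0.3]
grip_width: 0.5
grasp_force: 0.0
[  1.   -3.6 101.9] [ 507.81152226 -241.82832842  120.88666108] 0.5002642085270836
```

```bash
python3 -m inch '[[[0,0,0],[0,0,0],0.5],[[0,0,0],[0,0,0],0.5]]'; python3 - <<'E'
from h import *
for i in range(3):
  print(go((505.5,-244.7,19)),r.get_obs()["position"]); look("side")
E
```

```text
clock: 10.25
position: [507.8, -242.3, 120.9]
tool_rot: [0.202, 0.979, -0.0, 0.0]
force: [-0.6, 0.1, -0.4]
grip_width: 0.5
grasp_force: 0.0
[  1.2  -3.1 101.9] [ 507.76321971 -242.25819119  120.9248965 ]
[  1.1  -2.9 101.8] [ 507.63505829 -242.42395043  120.82654643]
[  1.1  -2.8 101.8] [ 507.54194657 -242.55689471  120.7790556 ]
```

```bash
python3 -m inch '[[[1,-3,40],[0,0,0],0.5],[[1,-3,75],[0,0,0],0.5],[[1,-3,96],[0,0,0],0.5],[[1,-3,101],[0,0,0],0.5],[[1,-3,101],[0,0,0],1],[[1,-3,101],[0,0,0],1],[[1,-3,101],[0,0,0],1],[[1,-3,101],[0,0,0],1]]' 25
```

```text
clock: 11.4
position: [505.8, -245.8, 20.4]
tool_rot: [0.202, 0.979, -0.0, 0.001]
force: [-0.4, -0.1, 3.9]
grip_width: 0.354
grasp_force: 25.0
```

```bash
python3 -m inch '[[[0,0,-40],[0,0,0],1],[[0,0,-90],[0,0,0],1],[[0,0,-140],[0,0,0],1],[[0,0,-140],[0,0,0],1]]' 25; python3 - <<'E'
from h import *
print(go((566,291,160)),r.get_obs()["position"],r.get_obs()["grip_width"])
E
```

```text
clock: 11.9
position: [507.5, -246.9, 163.7]
tool_rot: [0.202, 0.979, -0.002, 0.004]
force: [-1.8, -0.1, -1.8]
grip_width: 0.356
grasp_force: 25.0
[159.5 517.    1.4] [ 507.45564697 -246.88103357  163.67489019] 0.35561608521411886
```

```bash
python3 -m inch '[[[12,38,0],[0,0,0],1],[[29,90,0],[0,0,0],1],[[46,145,0],[0,0,0],1],[[63,200,0],[0,0,0],1],[[80,255,0],[0,0,0],1],[[97,310,0],[0,0,0],1],[[114,365,0],[0,0,0],1],[[130,420,0],[0,0,0],1]]' 25;  python3 -m inch '[[[20,66,0],[0,0,0],1],[[29,96,0],[0,0,0],1],[[29,96,0],[0,0,0],1],[[29,96,0],[0,0,0],1],[[29,96,0],[0,0,0],1]]' 25; python3 - <<'E'
from h import *
print(go((566,291,111)),r.get_obs()["position"],r.get_obs()["grip_width"])
look("side","e",(250,110,370,250),4)
E
```

```text
clock: 12.9
position: [551.0, 193.2, 157.4]
tool_rot: [0.202, 0.979, -0.001, -0.002]
force: [0.6, -0.5, -1.1]
grip_width: 0.357
grasp_force: 25.0
clock: 13.52
position: [563.4, 289.8, 158.9]
tool_rot: [0.203, 0.979, -0.001, -0.001]
force: [0.1, -0.0, -3.0]
grip_width: 0.355
grasp_force: 25.0
[-2.   2.2 47.9] [563.35939748 289.77854952 158.87985294] 0.35523310380306844
```

View pics/e.png

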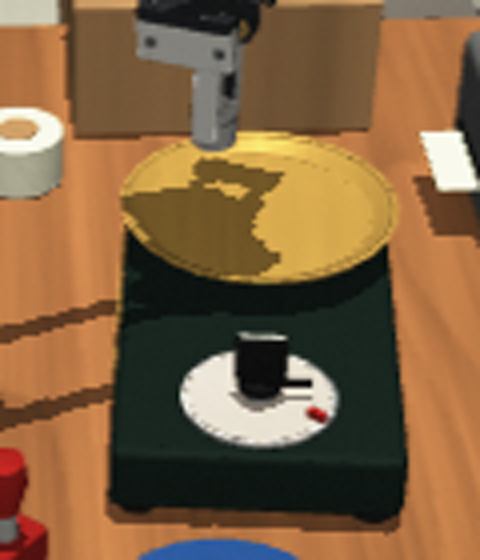

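```bash
python3 -m inch '[[[-2,2,20],[0,0,0],1],[[-2,2,40],[0,0,0],1],[[-2,2,48],[0,0,0],1],[[-2,2,48],[0,0,0],1],[[-2,2,48],[0,0,0],1]]' 25; python3 -m inch '[[[0,0,2],[0,0,0],1],[[0,0,2],[0,0,0],1]]'|grep -E "pos|forc"; python3 -m inch '[[[0,0,2],[0,0,0],1],[[0,0,2],[0,0,0],1]]'|grep -E "pos|forc"; python3 -m inch '[[[0,0,2],[0,0,0],1],[[0,0,2],[0,0,0],1]]'|grep -E "pos|forc"
```

```text
clock: 14.2
position: [567.1, 292.4, 112.4]
tool_rot: [0.203, 0.979, 0.0, 0.001]
force: [-0.2, -0.5, -2.2]
grip_width: 0.359
grasp_force: 25.0
position: [566.5, 292.4, 109.8]
force: [0.3, -0.5, -2.3]
grasp_force: 25.0
position: [566.2, 292.4, 107.3]
force: [-0.2, -0.2, -1.3]
grasp_force: 25.0
position: [566.3, 292.4, 105.2]
force: [0.5, 0.9, -2.2]
grasp_force: 25.0
```

```bash
for i in 1; do python3 -m inch '[[[0,0,1.5],[0,0,0],1],[[0,0,1.5],[0,0,0],1]]'|grep -E "pos|forc"; done; python3 -m inch '[[[0,0,1.5],[0,0,0],1],[[0,0,1.5],[0,0,0],1]]'|grep -E "pos|forc"; python3 -m inch '[[[0,0,1.5],[0,0,0],1],[[0,0,1.5],[0,0,0],1]]'|grep -E "pos|forc"
```

```text
position: [566.3, 292.4, 103.9]
force: [-0.1, -0.1, -1.3]
grasp_force: 25.0
position: [566.3, 292.3, 102.4]
force: [-0.1, 0.0, -1.7]
grasp_force: 25.0
position: [566.3, 292.4, 100.8]
force: [0.0, 0.3, -2.3]
grasp_force: 25.0
```

```bash
python3 -m inch '[[[0,0,1],[0,0,0],1],[[0,0,1],[0,0,0],1]]'|grep -E "pos|forc"; python3 -m inch '[[[0,0,1],[0,0,0],1],[[0,0,1],[0,0,0],1]]'|grep -E "pos|forc"; python3 -m inch '[[[0,0,1],[0,0,0],1],[[0,0,1],[0,0,0],1]]'|grep -E "pos|forc"; python3 -m inch '[[[0,0,1],[0,0,0],1],[[0,0,1],[0,0,0],1]]'|grep -E "pos|forc"
```

```text
position: [566.4, 292.4, 99.9]
force: [-0.7, 0.0, -2.3]
grasp_force: 25.0
position: [566.4, 292.4, 98.9]
force: [1.0, -0.4, -1.7]
grasp_force: 25.0
position: [566.3, 292.4, 97.9]
force: [-0.1, 0.1, -1.9]
grasp_force: 25.0
position: [566.4, 292.4, 96.9]
force: [0.3, 1.0, -1.3]
grasp_force: 25.0
```

```bash
python3 -m inch '[[[0,0,1],[0,0,0],1],[[0,0,1],[0,0,0],1]]'|grep -E "pos|forc"; python3 -m inch '[[[0,0,1],[0,0,0],1],[[0,0,1],[0,0,0],1]]'|grep -E "pos|forc"; python3 -m inch '[[[0,0,1],[0,0,0],1],[[0,0,1],[0,0,0],1]]'|grep -E "pos|forc"
```

```text
position: [566.5, 292.4, 96.4]
force: [-0.4, -0.1, 0.4]
grasp_force: 25.0
position: [566.5, 292.5, 96.3]
force: [-2.3, -0.9, 5.5]
grasp_force: 25.0
position: [566.5, 292.4, 96.3]
force: [-3.1, -1.3, 9.8]
grasp_force: 25.0
```

The weight is standing on the pan, and the floor is at z≈80. Next: release and go for the other weight.

```bash
python3 -m inch '[[[0,0,-2],[0,0,0],1],[[0,0,-2],[0,0,0],0.5],[[0,0,-2],[0,0,0],0.5],[[0,0,-2],[0,0,0],0.5],[[0,0,-40],[0,0,0],0.5],[[0,0,-70],[0,0,0],0.5],[[0,0,-70],[0,0,-0.15],0.5],[[0,0,-70],[0,0,-0.3],0.5]]'; python3 -m inch '[[[0,0,0],[0,0,-0.15],0.5],[[0,0,0],[0,0,-0.15],0.5],[[0,0,0],[0,0,-0.15],0.5]]'; python3 - <<'E'
from h import *
print(go((578.3,-250,120)),r.get_obs()["joints"].round(2))
E
```

```text
clock: 18.45
position: [566.7, 292.5, 164.5]
tool_rot: [0.051, 0.999, 0.0, 0.001]
force: [0.2, 0.6, -0.2]
grip_width: 0.501
grasp_force: 0.0
clock: 18.82
position: [566.4, 292.4, 163.8]
tool_rot: [-0.02, 1.0, 0.0, -0.0]
force: [-0.9, -0.0, 0.6]
grip_width: 0.5
grasp_force: 0.0
[   9.8 -542.4   43.8] [ 0.37  0.4   1.45  0.    1.29 -1.24]
```

```bash
python3 -m inch '[[[1,-58,0],[0,0,0],0.5],[[2,-116,0],[0,0,0],0.5],[[3,-174,0],[0,0,0],0.5],[[4,-232,0],[0,0,0],0.5],[[5,-290,0],[0,0,0],0.5],[[6,-348,0],[0,0,0],0.5],[[7,-406,0],[0,0,0],0.5],[[8,-464,0],[0,0,0],0.5]]' ; python3 -m inch '[[[1,-50,20],[0,0,0],0.5],[[2,-78,43],[0,0,0],0.5],[[2,-78,43],[0,0,0],0.5],[[2,-78,43],[0,0,0],0.5],[[2,-78,43],[0,0,0],0.5]]' ;python3 - <<'E'
from h import *
print(go((578.3,-250,20)),r.get_obs()["joints"].round(2))
E
```

```text
clock: 19.82
position: [577.9, -173.5, 164.1]
tool_rot: [-0.02, 1.0, 0.0, 0.0]
force: [1.6, 0.8, -0.4]
grip_width: 0.499
grasp_force: 0.0
clock: 20.45
position: [579.9, -248.4, 122.1]
tool_rot: [-0.022, 1.0, -0.0, 0.001]
force: [-0.4, -0.4, -0.1]
grip_width: 0.504
grasp_force: 0.0
[  1.9  -1.5 102.1] [-0.52  0.42  1.53  0.    1.19 -2.13]
```

```bash
python3 -m inch '[[[2,-1,40],[0,0,0],0.5],[[2,-1,75],[0,0,0],0.5],[[2,-1,96],[0,0,0],0.5],[[2,-1,101],[0,0,0],0.5],[[2,-1,101],[0,0,0],1],[[2,-1,101],[0,0,0],1],[[2,-1,101],[0,0,0],1],[[2,-1,101],[0,0,0],1]]' 25;  python3 -m inch '[[[0,0,-40],[0,0,0],1],[[0,0,-90],[0,0,0],1],[[0,0,-140],[0,0,0],1],[[0,0,-140],[0,0,0],1]]' 25; python3 - <<'E'
from h import *
print(go((629.5,285,160)),r.get_obs()["position"],r.get_obs()["grip_width"])
s=look("side");t=look("top")
def crop(im,x,y,w,h,S): return cv2.resize(im[y:y+h,x:x+w],(w*S,h*S),interpolation=cv2.INTER_CUBIC)
cv2.imwrite("pics/f.png",cv2.cvtColor(np.hstack([crop(s,260,130,100,80,4),crop(t,150,130,100,80,4)]),cv2.COLOR_RGB2BGR))
E
```

```text
clock: 21.45
position: [578.3, -250.6, 21.3]
tool_rot: [-0.021, 1.0, -0.0, 0.001]
force: [0.2, 1.9, 5.4]
grip_width: 0.356
grasp_force: 25.0
clock: 21.95
position: [579.5, -252.4, 164.2]
tool_rot: [-0.021, 1.0, -0.003, 0.004]
force: [0.8, 0.7, -2.2]
grip_width: 0.357
grasp_force: 25.0
[-72.5 534.8   1.9] [ 579.49982104 -252.3693643   164.21672475] 0.35712794785156965
```

View pics/f.png

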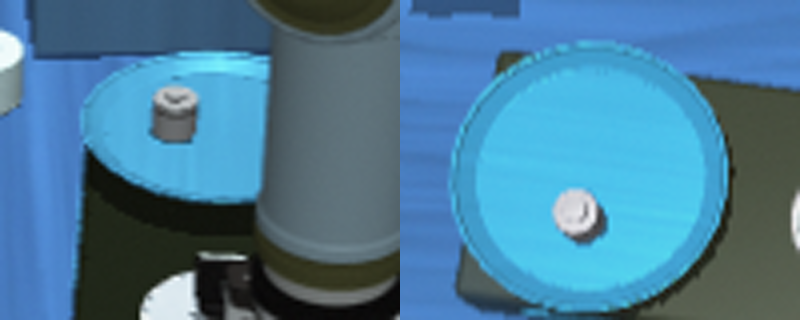

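The first weight stands upright on the pan (the crop's colours are swapped). Carrying the second one over.

```bash
python3 -m inch '[[[-6,40,0],[0,0,0],1],[[-13,95,0],[0,0,0],1],[[-20,150,0],[0,0,0],1],[[-28,208,0],[0,0,0],1],[[-35,265,0],[0,0,0],1],[[-43,322,0],[0,0,0],1],[[-51,380,0],[0,0,0],1],[[-59,437,0],[0,0,0],1]]' 25;  python3 -m inch '[[[-7,50,0],[0,0,0],1],[[-13,90,0],[0,0,0],1],[[-13,98,0],[0,0,0],1],[[-13,98,15],[0,0,0],1],[[-13,98,35],[0,0,0],1],[[-13,98,45],[0,0,0],1],[[-13,98,45],[0,0,0],1]]' 25; python3 - <<'E'
from h import *
print(go((629.5,285,98)),r.get_obs()["position"],r.get_obs()["grip_width"])
E
```

```text
clock: 23.05
position: [616.1, 189.8, 156.7]
tool_rot: [-0.021, 1.0, -0.001, -0.003]
force: [0.4, 0.9, -2.4]
grip_width: 0.353
grasp_force: 25.0
clock: 23.92
position: [625.8, 285.3, 113.3]
tool_rot: [-0.02, 1.0, -0.001, -0.002]
force: [-0.3, -0.4, -1.9]
grip_width: 0.356
grasp_force: 25.0
[-3.7 -0.4 15.2] [625.81331531 285.3067271  113.25139682] 0.35578780772844276
```

```bash
python3 -m inch '[[[-2,0,8],[0,0,0],1],[[-2,0,13],[0,0,0],1],[[-2,0,13],[0,0,0],1],[[-2,0,13],[0,0,0],1]]'|grep -E "pos|forc"; python3 -m inch '[[[0,0,1],[0,0,0],1],[[0,0,1],[0,0,0],1]]'|grep -E "pos|forc"; python3 -m inch '[[[0,0,1],[0,0,0],1],[[0,0,1],[0,0,0],1]]'|grep -E "pos|forc"; python3 -m inch '[[[0,0,1],[0,0,0],1],[[0,0,1],[0,0,0],1]]'|grep -E "pos|forc"
```

```text
position: [628.8, 287.2, 102.3]
force: [0.0, -0.5, -2.3]
grasp_force: 25.0
position: [628.7, 287.1, 101.1]
force: [-0.6, 0.0, -2.9]
grasp_force: 25.0
position: [628.6, 287.0, 99.9]
force: [0.4, 1.1, -2.5]
grasp_force: 25.0
position: [628.6, 287.0, 98.9]
force: [0.6, -0.3, -2.3]
grasp_force: 25.0
```

```bash
python3 -m inch '[[[0,0,1],[0,0,0],1],[[0,0,1],[0,0,0],1]]'|grep -E "pos|forc"; python3 -m inch '[[[0,0,1],[0,0,0],1],[[0,0,1],[0,0,0],1]]'|grep -E "pos|forc"; python3 -m inch '[[[0,0,1],[0,0,0],1],[[0,0,1],[0,0,0],1]]'|grep -E "pos|forc"
```

```text
position: [628.6, 287.0, 97.8]
force: [-0.4, -0.1, -1.7]
grasp_force: 25.0
position: [628.8, 287.1, 97.4]
force: [0.3, 0.3, 0.2]
grasp_force: 25.0
position: [628.8, 287.1, 97.3]
force: [-2.3, -1.2, 5.1]
grasp_force: 25.0
```

```bash
python3 -m inch '[[[0,0,-1],[0,0,0],1],[[0,0,-1],[0,0,0],0.5],[[0,0,-1],[0,0,0],0.5],[[0,0,-1],[0,0,0],0.5],[[0,0,-40],[0,0,0],0.5],[[0,0,-80],[0,0,0],0.5],[[0,0,-120],[0,0,0],0.5],[[0,0,-120],[0,0,0],0.5]]'; python3 - <<'E'
from h import *
s=look("side");t=look("top")
def crop(im,x,y,w,h,S): return cv2.resize(im[y:y+h,x:x+w],(w*S,h*S),interpolation=cv2.INTER_CUBIC)
cv2.imwrite("pics/g.png",cv2.cvtColor(np.hstack([crop(t,240,155,50,60,8),np.zeros((480,0,3),np.uint8),crop(s,290,180,50,60,8)]),cv2.COLOR_RGB2BGR))
for c in("top","side"): print(c,[(w,pl(c,w)) for w in("weight1","peg_grip","pointer_tip","red_mark")])
E
```

```text
clock: 26.92
position: [630.7, 287.7, 220.0]
tool_rot: [-0.021, 1.0, 0.001, 0.004]
force: [0.3, 0.2, 0.3]
grip_width: 0.498
grasp_force: 0.0
top [('weight1', [([337.0, 137.4], 0.23)]), ('peg_grip', [([400.0, 269.8], 0.5), ([262.8, 183.4], 0.42)]), ('pointer_tip', [([266.5, 170.8], 0.58)]), ('red_mark', [([294.6, 240.8], 0.75), ([275.0, 175.5], 0.62), ([290.5, 127.9], 0.52), ([198.9, 172.7], 0.45)])]
side [('weight1', [([302.2, 163.4], 0.73), ([320.6, 163.4], 0.44)]), ('peg_grip', [([297.8, 161.7], 0.6), ([314.0, 196.5], 0.5)]), ('pointer_tip', [([326.3, 205.2], 0.61), ([322.4, 163.7], 0.32)]), ('red_mark', [([329.4, 213.1], 0.75)])]
```

View pics/g.png

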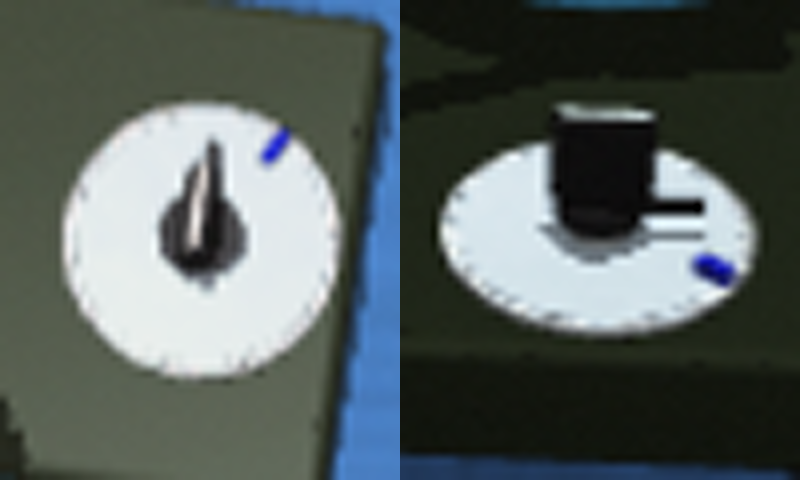

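Both weights are upright on the pan (side view (302,163) and (321,163)). The pointer is at about (266.4,172.4) from the top and the red clip's inner end at (273,174.3). Next I compute the turn and the grasp.

```bash
cat > pk.py <<'E'
from h import *
def comp(mask,box):
    x0,y0,x1,y1=box;n,l,s,c=cv2.connectedComponentsWithStats(mask[y0:y1,x0:x1]);i=1+np.argmax(s[1:,4]);return l==i,c[i]+[x0,y0],s[i]
def hsv(c): return cv2.cvtColor(look(c),cv2.COLOR_BGR2HSV)
def red(h): return cv2.inRange(h,(0,120,60),(8,255,255))|cv2.inRange(h,(172,120,60),(180,255,255))
def ang(X,O):
    d=np.asarray(X)[:2]-O[:2];return round(float(np.arctan2(d[1],d[0])),3),round(float(np.hypot(*d)),1)
E
python3 - <<'E'
from pk import *
bx={"top":(245,160,287,205),"side":(293,190,342,226)}
D={};M={}
for c in bx:
    h=hsv(c);m,ctr,s=comp(red(h),bx[c]);M[c]=ctr;print(c,"red",ctr.round(2),s)
    w=cv2.inRange(h,(0,0,130),(180,60,255));x0,y0,x1,y1=bx[c];m,_,_=comp(w,bx[c]);p=cv2.findContours(m.astype(np.uint8),0,1)[0];hull=cv2.convexHull(np.vstack(p));D[c]=np.add(cv2.fitEllipse(hull)[0],[x0,y0]);print(D[c])
O=tri(D["side"],D["top"]);K=tri(M["side"],M["top"]);T=tri((327.4,205.4),(266.44,172.44));print("disc",O,"clip",K,"tip",T)
for z in(62,64):
  for c in bx:
    o=onz(c,D[c],z)
    print(z,c,o,"clip",ang(onz(c,M[c],z+3),o),"tip",ang(onz(c,{"top":(266.44,172.44),"side":(327.4,205.4)}[c],z+14),o))
E
```

```text
top red [274.   172.71] [28 11  3  4  7]
[264.65055275 184.597229  ]
side red [329.   213.23] [34 22  5  4 13]
[314.28622055 209.04049873]
disc (array([578.2,  84.2,  63.8]), 1.1) clip (array([614.7,  56.8,  69.7]), 0.6) tip (array([612.5,  79.6,  78.6]), 1.1)
62 top [578.   84.2  62. ] clip (-0.627, 46.5) tip (-0.129, 35.0)
62 side [579.1  86.7  62. ] clip (-0.574, 44.0) tip (-0.098, 34.8)
64 top [577.5  84.1  64. ] clip (-0.627, 46.5) tip (-0.129, 34.9)
64 side [578.7  84.1  64. ] clip (-0.573, 43.9) tip (-0.098, 34.7)
```

```bash
python3 - <<'E'
from h import *
print(go((578,84.2,140)))
E
python3 -m inch '[[[10,-50,0],[0,0,0.05],0.6],[[20,-100,0],[0,0,0.1],0.6],[[32,-155,0],[0,0,0.16],0.6],[[44,-205,20],[0,0,0.16],0.6],[[44,-205,50],[0,0,0.16],0.6],[[44,-205,75],[0,0,0.16],0.6],[[44,-205,75],[0,0,0.16],0.6],[[44,-205,75],[0,0,0.16],0.6]]' 50; python3 - <<'E'
from h import *
print(go((578,84.2,94)),r.get_obs()["position"]); o=r.get_obs();print(R.from_quat(o["tool_rot"]).as_matrix()[:,1].round(3))
E
```

```text
[  59.1 -200.5   75.6]
clock: 28.52
position: [594.2, 80.5, 141.9]
tool_rot: [0.059, 0.998, 0.0, 0.001]
force: [1.4, -0.4, 0.4]
grip_width: 0.397
grasp_force: 0.0
[16.6  1.8 47.9] [594.15001102  80.48969388 141.93372114]
[0.117 0.993 0.   ]
```

```bash
python3 -m inch '[[[16,2,0],[0,0,0],0.6],[[16,2,0],[0,0,0],0.6],[[16,2,25],[0,0,0],0.6],[[16,2,47],[0,0,0],0.6],[[16,2,47],[0,0,0],0.6],[[16,2,47],[0,0,0],0.6]]'; python3 - <<'E'
from h import *
print(go((578,84.2,94)),r.get_obs()["position"])
look("side","i",(275,160,355,230),8)
E
```

```text
clock: 29.28
position: [578.4, 84.3, 95.0]
tool_rot: [0.059, 0.998, 0.0, 0.001]
force: [1.2, 0.7, -0.1]
grip_width: 0.402
grasp_force: 0.0
[ 0.4 -0.2  1. ] [578.43498188  84.32293096  94.99654702]
```

View pics/i.png

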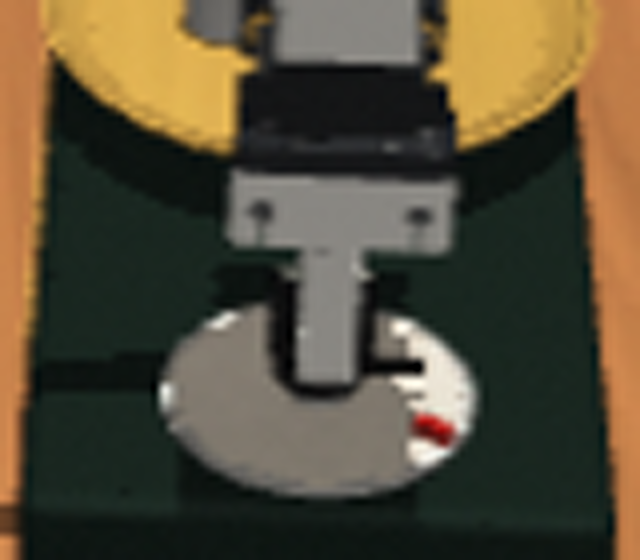

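The fingers straddle the tab, and the pointer and red clip stay visible. Closing.

```bash
python3 -m inch '[[[0,0,0],[0,0,0],0.9],[[0,0,0],[0,0,0],1],[[0,0,0],[0,0,0],1],[[0,0,0],[0,0,0],1],[[0,0,0],[0,0,0],1]]' 50;python3 -m inch '[[[0,0,0],[0,0,0.13],1],[[0,0,0],[0,0,0.26],1],[[0,0,0],[0,0,0.39],1],[[0,0,0],[0,0,0.5],1],[[0,0,0],[0,0,0.5],1],[[0,0,0],[0,0,0.5],1]]' 50; python3 - <<'E'
from h import *
o=r.get_obs();y=R.from_quat(o["tool_rot"]).as_matrix()[:,1];print(np.arctan2(-y[0],y[1]),o["wrist_torque"])
s=look("side");t=look("top")
def crop(im,x,y,w,h,S): return cv2.resize(im[y:y+h,x:x+w],(w*S,h*S),interpolation=cv2.INTER_CUBIC)
cv2.imwrite("pics/j.png",cv2.cvtColor(np.hstack([crop(t,240,155,50,50,8),crop(s,295,185,50,50,8)]),cv2.COLOR_RGB2BGR))
E
```

```text
clock: 29.95
position: [578.1, 84.8, 94.3]
tool_rot: [0.059, 0.998, 0.001, 0.0]
force: [0.2, 3.1, 2.4]
grip_width: 0.123
grasp_force: 50.0
clock: 30.7
position: [577.9, 84.5, 94.3]
tool_rot: [0.303, 0.953, 0.0, 0.0]
force: [-1.1, 1.5, 4.3]
grip_width: 0.122
grasp_force: 50.0
-0.6163146276991694 [0.49668758 0.01729408 0.00306473]
```

View pics/j.png

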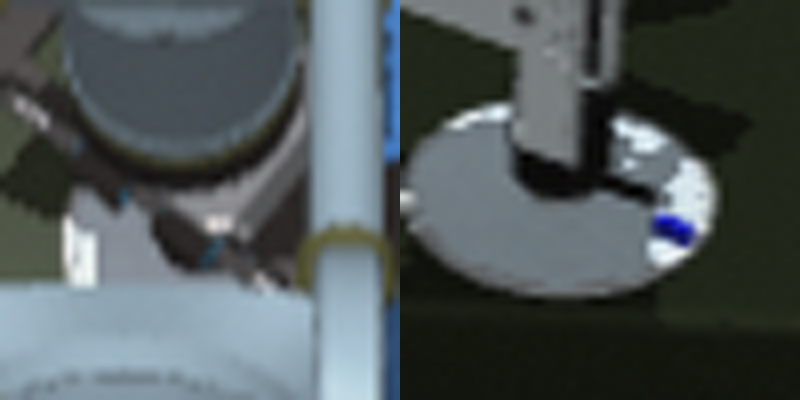

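```bash
python3 - <<'E'
from pk import *
O=np.array([578.2,84.2])
for z in(76,78):
  for a in(-.1,-.13,-.55,-.6,-.65,-.7,-.75): print(z,a,proj("side",(*(O+36*np.array([np.cos(a),np.sin(a)])),z)))
for z in (64,67,70):
  for a in(-.55,-.6,-.65,-.7): print("clip",z,a,proj("side",(*(O+36*np.array([np.cos(a),np.sin(a)])),z)),proj("top",(*(O+36*np.array([np.cos(a),np.sin(a)])),z)))
E
```

```text
76 -0.1 [327.7 206. ]
76 -0.13 [327.7 206.2]
76 -0.55 [326.5 209.5]
76 -0.6 [326.2 209.8]
76 -0.65 [325.9 210.2]
76 -0.7 [325.5 210.5]
76 -0.75 [325.1 210.8]
78 -0.1 [327.7 205.4]
78 -0.13 [327.7 205.6]
78 -0.55 [326.5 208.9]
78 -0.6 [326.2 209.2]
78 -0.65 [325.9 209.6]
78 -0.7 [325.6 209.9]
78 -0.75 [325.2 210.2]
clip 64 -0.55 [326.2 213. ] [271.2 174.9]
clip 64 -0.6 [325.9 213.4] [271.6 175.2]
clip 64 -0.65 [325.6 213.7] [272.1 175.5]
clip 64 -0.7 [325.2 214. ] [272.5 175.9]
clip 67 -0.55 [326.3 212.1] [271.1 174.6]
clip 67 -0.6 [326.  212.5] [271.6 174.9]
clip 67 -0.65 [325.6 212.8] [272.1 175.3]
clip 67 -0.7 [325.3 213.2] [272.5 175.7]
clip 70 -0.55 [326.3 211.2] [271.1 174.3]
clip 70 -0.6 [326.  211.6] [271.6 174.7]
clip 70 -0.65 [325.7 211.9] [272.1 175. ]
clip 70 -0.7 [325.4 212.3] [272.5 175.4]
```

```bash
python3 - <<'E'
from pk import *
im=cv2.imread("pics/a_top.png").astype(float);sd=cv2.imread("pics/a_side.png").astype(float)
def wc(w,box,thr):
    x0,y0,x1,y1=box;q=np.clip(w[y0:y1,x0:x1]-thr,0,None);yy,xx=np.mgrid[y0:y1,x0:x1];return np.array([(q*xx).sum(),(q*yy).sum()])/q.sum()
redn=lambda i:i[:,:,2]-i[:,:,:2].max(2)
ct=wc(redn(im),(268,166,282,181),25);cs=wc(redn(sd),(320,206,337,220),25);print(ct,cs,tri(cs,ct))
K=tri(cs,ct)[0];O=np.array([578,84.2]);print("clip ang tri",ang(K,O))
for z in(64,66,68,70): print(z,ang(onz("top",ct,z),O),ang(onz("side",cs,z),O))
# pointer tip bar: dark over white rows 171..177
dk=255-im.max(2)
for z in(78,):
  for y in range(171,178):
    x=wc(dk,(262,y,272,y+1),70);print(y,x.round(2),ang(onz("top",x,z),O))
E
```

```text
[273.93111366 172.86222732] [328.86834171 212.91959799] (array([614.2,  57. ,  70.6]), 0.9)
clip ang tri (-0.644, 45.3)
64 (-0.626, 46.3) (-0.455, 42.5)
66 (-0.634, 45.9) (-0.514, 43.3)
68 (-0.642, 45.4) (-0.569, 44.2)
70 (-0.648, 45.0) (-0.622, 45.2)
171 [nan nan] (nan, nan)
172 [266. 172.] (-0.09, 35.6)
173 [266.27 173.  ] (-0.126, 32.7)
174 [266.34 174.  ] (-0.153, 29.5)
175 [265.96 175.  ] (-0.13, 26.3)
176 [265.45 176.  ] (-0.087, 23.0)
177 [265.14 177.  ] (-0.061, 19.7)<stdin>:4: RuntimeWarning: invalid value encountered in divide
```

Tool angle −0.616, clip about −0.65: turn 0.035 more, then press in stages.

```bash
python3 -m inch '[[[0,0,0],[0,0,0.035],1],[[0,0,0],[0,0,0.035],1],[[0,0,2],[0,0,0.035],1],[[0,0,4],[0,0,0.035],1],[[0,0,4],[0,0,0.035],1]]' 60|grep -E "pos|forc"; python3 -m inch '[[[0,0,1],[0,0,0],1],[[0,0,2],[0,0,0],1],[[0,0,2],[0,0,0],1]]' 60|grep -E "pos|forc"; python3 -m inch '[[[0,0,1],[0,0,0],1],[[0,0,2],[0,0,0],1],[[0,0,2],[0,0,0],1]]' 60|grep -E "pos|forc"
```

```text
position: [578.0, 84.4, 90.5]
force: [-0.4, 3.6, 6.6]
grasp_force: 60.0
position: [578.0, 84.4, 89.3]
force: [-2.3, 2.2, 10.7]
grasp_force: 60.0
position: [578.0, 84.5, 88.0]
force: [-2.9, 2.6, 14.1]
grasp_force: 60.0
```

```bash
python3 -m inch '[[[0,0,1],[0,0,0],1],[[0,0,2],[0,0,0],1],[[0,0,2],[0,0,0],1]]' 60|grep -E "pos|forc"; python3 -m inch '[[[0,0,1],[0,0,0],1],[[0,0,2],[0,0,0],1],[[0,0,2],[0,0,0],1]]' 60|grep -E "pos|forc"; python3 -m inch '[[[0,0,1],[0,0,0],1],[[0,0,2],[0,0,0],1],[[0,0,2],[0,0,0],1]]' 60|grep -E "pos|rot|forc"
```

```text
position: [578.0, 84.4, 87.2]
force: [-4.6, 2.0, 20.7]
grasp_force: 60.0
position: [578.1, 84.4, 87.2]
force: [-8.1, 2.7, 31.2]
grasp_force: 60.0
position: [578.1, 84.4, 87.1]
tool_rot: [0.321, 0.947, 0.001, 0.002]
force: [-10.0, 1.8, 41.4]
grasp_force: 60.0
```

Bottomed: it travelled 7.2 mm with the force rising steeply. Next: relieve, release, retreat and check.

```bash
python3 -m inch '[[[0,0,-4],[0,0,0],1],[[0,0,-5.5],[0,0,0],0.8],[[0,0,-5.5],[0,0,0],0.6],[[0,0,-5.5],[0,0,0],0.6],[[0,0,-5.5],[0,0,0],0.6],[[0,0,-45],[0,0,0],0.6],[[0,0,-95],[0,0,0],0.6],[[0,0,-95],[0,0,0],0.6]]' 20; python3 -m inch '[[[-20,50,0],[0,0,0],0.5],[[-40,100,0],[0,0,0],0.5],[[-60,150,0],[0,0,0],0.5],[[-80,205,0],[0,0,0],0.5],[[-80,205,0],[0,0,0],0.5]]'; python3 - <<'E'
from pk import *
s=look("side");t=look("top")
def crop(im,x,y,w,h,S): return cv2.resize(im[y:y+h,x:x+w],(w*S,h*S),interpolation=cv2.INTER_CUBIC)
cv2.imwrite("pics/k_t.png",t[:,:,::-1]);cv2.imwrite("pics/k_s.png",s[:,:,::-1])
cv2.imwrite("pics/k.png",np.hstack([crop(t,245,163,40,40,10),crop(s,295,190,40,40,10)])[:,:,::-1])
for c in("top","side"): print(c,[(w,pl(c,w)) for w in("weight1","pointer_tip","red_mark")])
print(r.get_obs()["position"])
E
```

```text
clock: 34.3
position: [580.6, 84.2, 178.9]
tool_rot: [0.321, 0.947, 0.001, 0.004]
force: [0.3, 0.6, -0.3]
grip_width: 0.4
grasp_force: 0.0
clock: 34.92
position: [767.7, 200.6, 169.7]
tool_rot: [0.32, 0.948, -0.001, -0.002]
force: [-0.6, -0.0, -0.6]
grip_width: 0.498
grasp_force: 0.0
top [('weight1', []), ('pointer_tip', [([375.3, 205.4], 0.64), ([274.7, 176.8], 0.49)]), ('red_mark', [([272.2, 175.3], 0.95), ([319.9, 201.8], 0.73)])]
side [('weight1', [([321.9, 160.9], 0.59), ([302.3, 162.6], 0.5)]), ('pointer_tip', [([323.7, 210.9], 0.63)]), ('red_mark', [([327.4, 212.5], 0.64)])]
[765.15047251 197.72817923 176.10875128]
```

View pics/k.png

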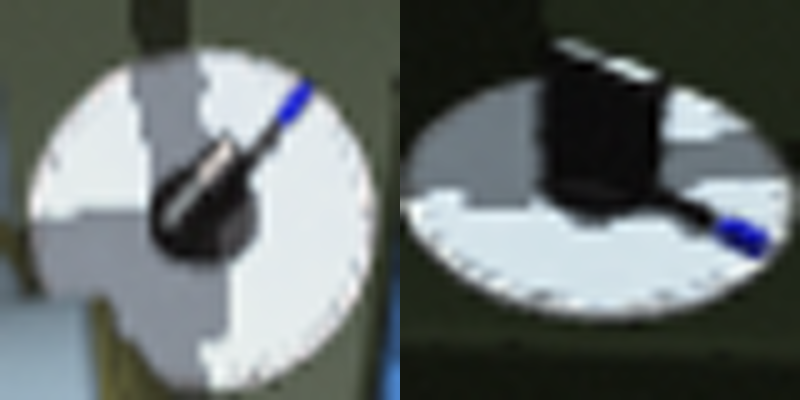

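The pointer stands in line with the red clip and has stayed after release. Now the tidy-up: locate the weights.

```bash
python3 -m inch '[[[50,-45,-20],[0,0,0],0.5],[[80,-100,-40],[0,0,0],0.5],[[90,-160,-40],[0,0,0],0.5],[[95,-220,-40],[0,0,0],0.5],[[95,-280,-40],[0,0,0],0.5],[[95,-280,-40],[0,0,0],0.5]]'; python3 - <<'E'
from pk import *
s=look("side");t=look("top")
def crop(im,x,y,w,h,S): return cv2.resize(im[y:y+h,x:x+w],(w*S,h*S),interpolation=cv2.INTER_CUBIC)
cv2.imwrite("pics/l.png",np.hstack([crop(t,155,130,100,90,4),crop(s,265,125,100,90,4)])[:,:,::-1])
for c,im,b in(("top",t,(165,140,235,212)),("side",s,(280,140,352,180))):
    h=cv2.cvtColor(im,cv2.COLOR_RGB2HSV);x0,y0,x1,y1=b;n,l,st,ct=cv2.connectedComponentsWithStats(cv2.inRange(h,(0,0,140),(180,55,255))[y0:y1,x0:x1])
    for i in range(1,n):
        if st[i,4]>20: p=ct[i]+[x0,y0];print(c,st[i],p.round(1),onz(c,p,110))
print(r.get_obs()["position"])
E
```

```text
clock: 36.08
position: [516.9, 31.3, 216.1]
tool_rot: [0.323, 0.947, -0.0, 0.0]
force: [-0.0, 0.8, 0.0]
grip_width: 0.501
grasp_force: 0.0
top [27 17 11 11 91] [196.7 162.1] [627.6 285.8 110. ]
top [23 38 11 11 91] [193.3 182.6] [564.7 291.6 110. ]
side [40 12 10  6 43] [324.6 154.6] [629.5 287.8 110. ]
[520.20726964  33.3493694  216.05166879]
```

View pics/l.png

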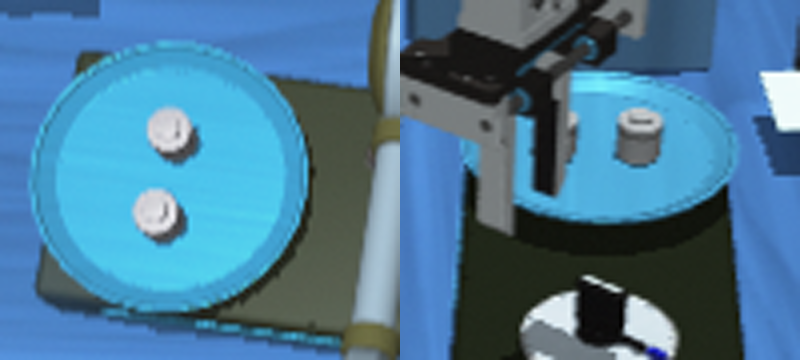

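Both weights stand where I put them (the finger half hides one in the side view). Picking up the nearer one.

```bash
python3 -m inch '[[[0,0,0],[0,0,-0.18],0.5],[[0,0,0],[0,0,-0.36],0.5],[[0,0,0],[0,0,-0.54],0.5],[[0,0,0],[0,0,-0.54],0.5]]'; python3 - <<'E'
from h import *
print(go((566.5,292.4,150)))
E
```

```text
clock: 36.67
position: [521.4, 34.9, 214.9]
tool_rot: [0.057, 0.998, 0.0, 0.0]
force: [-0.5, 0.3, -0.4]
grip_width: 0.497
grasp_force: 0.0
[-15.6 260.9  65.1]
```

```bash
python3 -m inch '[[[-3,55,0],[0,0,0],0.5],[[-6,110,10],[0,0,0],0.5],[[-10,165,25],[0,0,0],0.5],[[-13,220,45],[0,0,0],0.5],[[-15,261,65],[0,0,0],0.5],[[-15,261,65],[0,0,0],0.5],[[-15,261,65],[0,0,0],0.5],[[-15,261,65],[0,0,0],0.5]]'; python3 - <<'E'
from h import *
print(go((566.5,292.4,97)))
E
```

```text
clock: 37.67
position: [565.0, 290.6, 150.9]
tool_rot: [0.057, 0.998, 0.0, 0.001]
force: [0.1, 0.3, -0.5]
grip_width: 0.501
grasp_force: 0.0
[-1.2  2.  53.9]
```

```bash
python3 -m inch '[[[-1,1,25],[0,0,0],0.5],[[-1,1,47],[0,0,0],0.5],[[-1,1,53],[0,0,0],0.5],[[-1,1,53],[0,0,0],0.5],[[-1,1,53],[0,0,0],1],[[-1,1,53],[0,0,0],1],[[-1,1,53],[0,0,0],1],[[-1,1,53],[0,0,0],1]]' 25; python3 -m inch '[[[0,0,-25],[0,0,0],1],[[0,0,-60],[0,0,0],1],[[0,0,-80],[0,0,0],1],[[0,0,-80],[0,0,0],1],[[0,0,-80],[0,0,0],1]]'; python3 - <<'E'
from h import *
print(go((512,-270,160)))
E
```

```text
clock: 38.67
position: [566.4, 292.5, 98.1]
tool_rot: [0.056, 0.998, 0.0, 0.001]
force: [0.3, -1.2, 5.8]
grip_width: 0.355
grasp_force: 25.0
clock: 39.3
position: [564.7, 291.9, 175.4]
tool_rot: [0.056, 0.998, -0.001, -0.001]
force: [-0.4, -0.6, -1.6]
grip_width: 0.356
grasp_force: 25.0
[ -10.9 -564.3   16.1]
```

```bash
python3 -m inch '[[[-1,-35,0],[0,0,0],1],[[-2,-90,0],[0,0,0],1],[[-3,-147,0],[0,0,0],1],[[-4,-204,0],[0,0,0],1],[[-5,-261,0],[0,0,0],1],[[-6,-318,0],[0,0,0],1],[[-7,-375,0],[0,0,0],1],[[-8,-432,0],[0,0,0],1]]' 25; python3 -m inch '[[[-1,-57,0],[0,0,0],1],[[-2,-110,0],[0,0,0],1],[[-3,-132,10],[0,0,0],1],[[-3,-132,40],[0,0,0],1],[[-3,-132,80],[0,0,0],1],[[-3,-132,80],[0,0,0],1],[[-3,-132,80],[0,0,0],1]]' 25; python3 - <<'E'
from h import *
print(go((512,-270,26)))
E
```

```text
clock: 40.3
position: [523.7, -139.3, 175.4]
tool_rot: [0.056, 0.998, 0.001, -0.001]
force: [0.5, 1.0, -2.2]
grip_width: 0.358
grasp_force: 25.0
clock: 41.18
position: [513.6, -269.0, 97.3]
tool_rot: [0.056, 0.998, 0.0, 0.0]
force: [0.3, 0.2, -1.1]
grip_width: 0.356
grasp_force: 25.0
[ 1.5 -1.2 71.3]
```

```bash
python3 -m inch '[[[1,-1,35],[0,0,0],1],[[1,-1,60],[0,0,0],1],[[1,-1,71],[0,0,0],1],[[1,-1,71],[0,0,0],1],[[1,-1,71],[0,0,0],1]]' 25|grep -E "pos|forc"; python3 -m inch '[[[0,0,1.5],[0,0,0],1],[[0,0,2],[0,0,0],1],[[0,0,2],[0,0,0],1]]'|grep -E "pos|forc"; python3 -m inch '[[[0,0,1],[0,0,0],1],[[0,0,1],[0,0,0],1]]'|grep -E "pos|forc"; python3 -m inch '[[[0,0,1],[0,0,0],1],[[0,0,1],[0,0,0],1]]'|grep -E "pos|forc"; python3 -m inch '[[[0,0,1],[0,0,0],1],[[0,0,1],[0,0,0],1]]'|grep -E "pos|forc"
```

```text
position: [513.1, -270.9, 27.3]
force: [-0.4, 0.4, -1.3]
grasp_force: 25.0
position: [512.0, -270.3, 24.1]
force: [-0.2, 0.3, -2.9]
grasp_force: 25.0
position: [511.9, -270.2, 22.8]
force: [0.2, 0.3, -2.5]
grasp_force: 25.0
position: [512.0, -270.3, 22.2]
force: [-0.1, 1.1, 0.0]
grasp_force: 25.0
position: [512.1, -270.3, 22.1]
force: [-1.9, 1.2, 7.3]
grasp_force: 25.0
```

```bash
python3 -m inch '[[[0,0,-1],[0,0,0],1],[[0,0,-1],[0,0,0],0.5],[[0,0,-1],[0,0,0],0.5],[[0,0,-1],[0,0,0],0.5],[[0,0,-40],[0,0,0],0.5],[[0,0,-90],[0,0,0],0.5],[[0,0,-140],[0,0,0],0.5],[[0,0,-140],[0,0,0],0.5]]'; python3 - <<'E'
from pk import *
t=look("top");h=cv2.cvtColor(t,cv2.COLOR_RGB2HSV);x0,y0,x1,y1=165,140,235,212;n,l,st,ct=cv2.connectedComponentsWithStats(cv2.inRange(h,(0,0,140),(180,55,255))[y0:y1,x0:x1])
for i in range(1,n):
    if st[i,4]>20: p=ct[i]+[x0,y0];print(st[i],onz("top",p,110))
print(go((628.8,287.1,160)))
E
```

```text
clock: 43.92
position: [514.5, -272.0, 165.3]
tool_rot: [0.056, 0.998, -0.002, 0.004]
force: [-0.4, 0.9, 0.1]
grip_width: 0.501
grasp_force: 0.0
[27 17 11 11 91] [627.6 285.8 110. ]
[-52.3 567.5   1.8]
```

Second weight unmoved. Fetch it.

```bash
python3 -m inch '[[[-5,57,0],[0,0,0],0.5],[[-10,114,0],[0,0,0],0.5],[[-15,172,0],[0,0,0],0.5],[[-20,230,0],[0,0,0],0.5],[[-25,288,0],[0,0,0],0.5],[[-31,346,0],[0,0,0],0.5],[[-37,404,0],[0,0,0],0.5],[[-43,462,0],[0,0,0],0.5]]';python3 -m inch '[[[-5,55,0],[0,0,0],0.5],[[-9,95,0],[0,0,0],0.5],[[-9,105,0],[0,0,0],0.5],[[-9,105,0],[0,0,0],0.5],[[-9,105,0],[0,0,0],0.5]]'; python3 - <<'E'
from h import *
print(go((628.8,287.1,98)))
E
```

```text
clock: 44.98
position: [605.7, 185.6, 158.5]
tool_rot: [0.056, 0.998, -0.001, -0.002]
force: [0.6, -0.3, 0.2]
grip_width: 0.495
grasp_force: 0.0
clock: 45.6
position: [627.0, 285.6, 160.4]
tool_rot: [0.057, 0.998, -0.001, -0.001]
force: [-0.1, 0.1, 0.3]
grip_width: 0.497
grasp_force: 0.0
[-1.7  1.8 62.4]
```

```bash
python3 -m inch '[[[-1,1,30],[0,0,0],0.5],[[-1,1,55],[0,0,0],0.5],[[-1,1,62],[0,0,0],0.5],[[-1,1,62],[0,0,0],0.5],[[-1,1,62],[0,0,0],1],[[-1,1,62],[0,0,0],1],[[-1,1,62],[0,0,0],1],[[-1,1,62],[0,0,0],1]]' 25; python3 -m inch '[[[0,0,-25],[0,0,0],1],[[0,0,-60],[0,0,0],1],[[0,0,-80],[0,0,0],1],[[0,0,-80],[0,0,0],1],[[0,0,-80],[0,0,0],1]]'; python3 - <<'E'
from h import *
print(go((572,-270,160)))
E
```

```text
clock: 46.6
position: [629.3, 287.9, 100.4]
tool_rot: [0.056, 0.998, -0.0, 0.001]
force: [0.1, -1.8, 6.2]
grip_width: 0.354
grasp_force: 25.0
clock: 47.22
position: [627.6, 288.1, 177.3]
tool_rot: [0.056, 0.998, -0.0, -0.001]
force: [0.6, -0.4, -2.5]
grip_width: 0.359
grasp_force: 25.0
[  -7.6 -560.7   17.7]
```

```bash
python3 -m inch '[[[0,-35,0],[0,0,0],1],[[-1,-90,0],[0,0,0],1],[[-2,-147,0],[0,0,0],1],[[-3,-204,0],[0,0,0],1],[[-4,-261,0],[0,0,0],1],[[-4,-318,0],[0,0,0],1],[[-5,-375,0],[0,0,0],1],[[-6,-432,0],[0,0,0],1]]' 25; python3 -m inch '[[[-1,-57,0],[0,0,0],1],[[-2,-110,0],[0,0,0],1],[[-2,-128,10],[0,0,0],1],[[-2,-128,40],[0,0,0],1],[[-2,-128,80],[0,0,0],1],[[-2,-128,80],[0,0,0],1],[[-2,-128,80],[0,0,0],1]]' 25; python3 - <<'E'
from h import *
print(go((572,-270,28)))
E
```

```text
clock: 48.22
position: [584.7, -143.1, 177.2]
tool_rot: [0.056, 0.998, 0.001, -0.001]
force: [0.2, -0.1, -1.6]
grip_width: 0.354
grasp_force: 25.0
clock: 49.1
position: [574.0, -268.7, 99.3]
tool_rot: [0.056, 0.998, 0.0, 0.0]
force: [-0.7, 0.4, -2.0]
grip_width: 0.355
grasp_force: 25.0
[ 1.9 -1.5 71.3]
```

```bash
python3 -m inch '[[[1,-1,35],[0,0,0],1],[[1,-1,60],[0,0,0],1],[[1,-1,71],[0,0,0],1],[[1,-1,71],[0,0,0],1],[[1,-1,71],[0,0,0],1]]' 25|grep -E "pos|forc"; python3 -m inch '[[[0,0,1.5],[0,0,0],1],[[0,0,2],[0,0,0],1],[[0,0,2],[0,0,0],1]]'|grep -E "pos|forc"; python3 -m inch '[[[0,0,1],[0,0,0],1],[[0,0,1],[0,0,0],1]]'|grep -E "pos|forc"; python3 -m inch '[[[0,0,1],[0,0,0],1],[[0,0,1],[0,0,0],1]]'|grep -E "pos|forc"; python3 -m inch '[[[0,0,1],[0,0,0],1],[[0,0,1],[0,0,0],1]]'|grep -E "pos|forc"
```

```text
position: [573.6, -270.6, 29.5]
force: [0.4, 0.2, -2.4]
grasp_force: 25.0
position: [572.4, -270.1, 26.1]
force: [0.6, 0.4, -1.9]
grasp_force: 25.0
position: [572.3, -270.0, 24.8]
force: [0.6, 0.3, -2.1]
grasp_force: 25.0
position: [572.4, -270.1, 24.4]
force: [-0.5, -0.3, 2.1]
grasp_force: 25.0
position: [572.5, -270.1, 24.4]
force: [-1.6, 1.2, 7.3]
grasp_force: 25.0
```

```bash
python3 -m inch '[[[0,0,-1],[0,0,0],1],[[0,0,-1],[0,0,0],0.5],[[0,0,-1],[0,0,0],0.5],[[0,0,-1],[0,0,0],0.5],[[0,0,-40],[0,0,0],0.5],[[0,0,-90],[0,0,0],0.5],[[0,0,-140],[0,0,0],0.5],[[0,0,-140],[0,0,0],0.5]]';  python3 -m inch '[[[0,57,-20],[0,0,0],0.3],[[0,114,-20],[0,0,0],0.3],[[0,172,-20],[0,0,0],0.3],[[0,230,-20],[0,0,0],0.3],[[0,288,-20],[0,0,0],0.3],[[0,346,-20],[0,0,0],0.3]]'; python3 - <<'E'
from pk import *
s=look("side");t=look("top")
def crop(im,x,y,w,h,S): return cv2.resize(im[y:y+h,x:x+w],(w*S,h*S),interpolation=cv2.INTER_CUBIC)
cv2.imwrite("pics/m.png",np.hstack([crop(t,280,160,130,80,3),crop(s,235,240,130,115,3)[:240]])[:,:,::-1])
def ell(im,box):
    h=cv2.cvtColor(im,cv2.COLOR_RGB2HSV);x0,y0,x1,y1=box;k=cv2.inRange(h,(15,90,90),(35,255,255))[y0:y1,x0:x1]
    n,l,st,_=cv2.connectedComponentsWithStats(k);m=(l==1+np.argmax(st[1:,4])).astype(np.uint8)
    return np.add(cv2.fitEllipse(cv2.convexHull(np.vstack(cv2.findContours(m,0,1)[0])))[0],[x0,y0])
a=ell(t,(290,175,347,232));b=ell(s,(268,240,345,287));print(a,b,tri(b,a),onz("top",a,10))
for c,im,bx in(("top",t,(345,165,412,238)),("side",s,(275,285,360,350))):
    h=cv2.cvtColor(im,cv2.COLOR_RGB2HSV);x0,y0,x1,y1=bx;n,l,st,ct=cv2.connectedComponentsWithStats(cv2.inRange(h,(0,0,140),(180,55,255))[y0:y1,x0:x1])
    for i in range(1,n):
        if st[i,4]>20: p=ct[i]+[x0,y0];print(c,st[i],onz(c,p,34))
E
```

```text
clock: 51.85
position: [575.1, -271.7, 167.8]
tool_rot: [0.056, 0.998, -0.002, 0.004]
force: [0.1, 0.4, 0.2]
grip_width: 0.498
grasp_force: 0.0
clock: 52.6
position: [610.7, 75.5, 181.5]
tool_rot: [0.056, 0.998, -0.0, -0.001]
force: [0.2, 0.6, 0.7]
grip_width: 0.702
grasp_force: 0.0Traceback (most recent call last):
  File "<stdin>", line 9, in <module>
  File "<stdin>", line 7, in ell
    return _wrapfunc(a, 'argmax', axis=axis, out=out, **kwds)
    return bound(*args, **kwds)
ValueError: attempt to get argmax of an empty sequence
```

View pics/m.png

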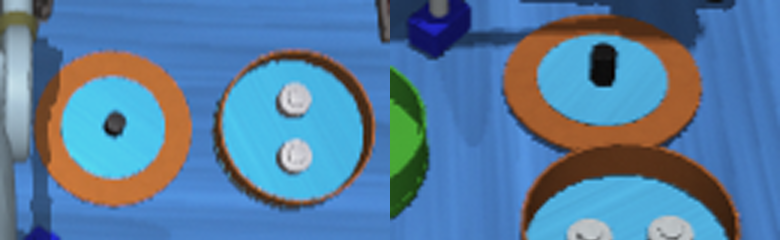

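Both weights stand in the tin, and the lid lies where I put it. Now I measure the lid.

```bash
python3 - <<'E'
from pk import *
s=look("side");t=look("top")
def ell(im,box):
    h=cv2.cvtColor(im,cv2.COLOR_BGR2HSV);x0,y0,x1,y1=box;k=cv2.inRange(h,(15,90,90),(35,255,255))[y0:y1,x0:x1]
    n,l,st,_=cv2.connectedComponentsWithStats(k);m=(l==1+np.argmax(st[1:,4])).astype(np.uint8)
    return np.add(cv2.fitEllipse(cv2.convexHull(np.vstack(cv2.findContours(m,0,1)[0])))[0],[x0,y0])
a=ell(t,(298,180,340,225));b=ell(s,(268,240,345,287));print(a,b,tri(b,a),onz("top",a,10),onz("side",b,10))
for c,im,bx in(("top",t,(345,165,412,238)),("side",s,(275,285,360,350))):
    h=cv2.cvtColor(im,cv2.COLOR_BGR2HSV);x0,y0,x1,y1=bx;n,l,st,ct=cv2.connectedComponentsWithStats(cv2.inRange(h,(0,0,140),(180,55,255))[y0:y1,x0:x1])
    for i in range(1,n):
        if st[i,4]>20: p=ct[i]+[x0,y0];print(c,st[i],onz(c,p,34))
print(go((541,-82.3,100)))
E
```

```text
[317.25931168 202.17314911] [305.38024139 266.21764183] (array([540. , -82.5,  11. ]), 1.3) [539.5 -82.7  10. ] [540.8 -81.3  10. ]
top [28 23 11 10 82] [ 571.6 -270.2   34. ]
top [29 42 10 10 84] [ 511.3 -271.1   34. ]
side [ 46  27  15  12 124] [ 572.2 -270.    34. ]
side [ 19  28  15  12 123] [ 511.8 -270.4   34. ]
[  51.7 -163.6   81.8]
```

```bash
python3 -m inch '[[[18,-55,0],[0,0,0],0.3],[[35,-110,20],[0,0,0],0.3],[[52,-164,50],[0,0,0],0.3],[[52,-164,80],[0,0,0],0.3],[[52,-164,80],[0,0,0],0.3],[[52,-164,80],[0,0,0],0.3]]'; python3 - <<'E'
from h import *
print(go((540.6,-82.3,29)))
E
```

```text
clock: 53.55
position: [541.8, -84.1, 103.6]
tool_rot: [0.057, 0.998, -0.0, 0.001]
force: [0.4, 0.7, -0.5]
grip_width: 0.7
grasp_force: 0.0
[ 1.4  1.7 74.6]
```

```bash
python3 -m inch '[[[1,1,35],[0,0,0],0.3],[[1,1,62],[0,0,0],0.3],[[1,1,74],[0,0,0],0.3],[[1,1,74],[0,0,0],0.3],[[1,1,74],[0,0,0],0.7],[[1,1,74],[0,0,0],1],[[1,1,74],[0,0,0],1],[[1,1,74],[0,0,0],1]]' 35; python3 -m inch '[[[0,0,-25],[0,0,0],1],[[0,0,-60],[0,0,0],1],[[0,0,-90],[0,0,0],1],[[0,0,-90],[0,0,0],1],[[0,0,-90],[0,0,0],1]]'; python3 - <<'E'
from h import *
print(go((541.9,-270.5,125)))
E
```

```text
clock: 54.55
position: [540.5, -82.3, 29.3]
tool_rot: [0.056, 0.998, -0.0, 0.0]
force: [0.5, 0.6, -0.0]
grip_width: 0.311
grasp_force: 0.0
clock: 55.18
position: [539.3, -82.0, 117.7]
tool_rot: [0.056, 0.998, 0.0, -0.001]
force: [-0.2, -0.2, -2.0]
grip_width: 0.219
grasp_force: 35.0
[ -23.8 -187.    -7.4]
```

```bash
cat > lid.py <<'E'
from pk import *
def blue(c,box):
    im=look(c);h=cv2.cvtColor(im,cv2.COLOR_BGR2HSV);x0,y0,x1,y1=box;k=cv2.inRange(h,(100,120,60),(120,255,255))[y0:y1,x0:x1]
    n,l,st,_=cv2.connectedComponentsWithStats(k);i=1+np.argmax(st[1:,4]);m=(l==i).astype(np.uint8)
    e=cv2.fitEllipse(cv2.convexHull(np.vstack(cv2.findContours(m,0,1)[0])));return np.add(e[0],[x0,y0]),np.round(e[1],1),round(e[2],1),st[i]
E
python3 - <<'E'
from lid import *
p=proj("side",(540,-82,95));q=proj("top",(540,-82,95));print(p,q)
a=blue("side",(int(p[0])-55,int(p[1])-40,int(p[0])+55,int(p[1])+40));b=blue("top",(int(q[0])-36,int(q[1])-36,int(q[0])+32,int(q[1])+36));print(a,b)
print(tri(a[0],b[0]));print(r.get_obs()["position"],r.get_obs()["grip_width"])
E
```

```text
[306.6 241.1] [319.8 196.2]
(array([307.18880844, 246.40594864]), array([47. , 67.7]), 93.8, array([  23,   24,   68,   45, 1252], dtype=int32)) (array([339.61844635, 206.13964081]), array([10.9, 17.8]), 33.0, array([ 50,  39,  14,  15, 129], dtype=int32))
(array([ 520.6, -136.9,  123.8]), 28.7)
[539.0800633  -81.91813052 117.24093153] 0.21930088702984535
```

```bash
python3 - <<'E'
from pk import *
look("side","n",(240,190,390,340),4)
E
```

```text
(no output)
```

View pics/n.png

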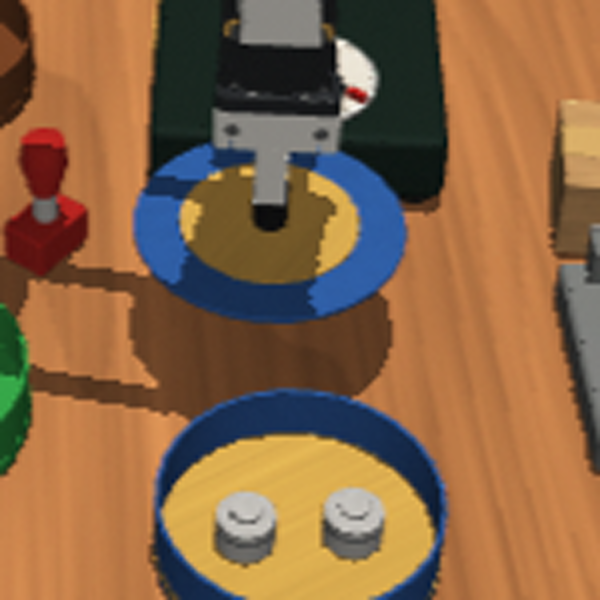

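The fingers were still closing when I lifted, so they hold the knob too near its top (the lid hangs level but low). I set it back down in the same spot and regrip.

```bash
python3 -m inch '[[[0,0,25],[0,0,0],1],[[0,0,50],[0,0,0],1],[[0,0,58],[0,0,0],1],[[0,0,58],[0,0,0],1]]' 35|grep -E "pos|forc"; python3 -m inch '[[[0,0,2],[0,0,0],1],[[0,0,4],[0,0,0],1],[[0,0,4],[0,0,0],1]]'|grep -E "pos|forc";python3 -m inch '[[[0,0,2],[0,0,0],1],[[0,0,4],[0,0,0],1],[[0,0,4],[0,0,0],1]]'|grep -E "pos|forc"; python3 -m inch '[[[0,0,1],[0,0,0],1],[[0,0,2],[0,0,0],1],[[0,0,2],[0,0,0],1]]'|grep -E "pos|forc"
```

```text
position: [539.9, -82.2, 60.2]
force: [0.5, 0.4, -1.6]
grasp_force: 35.0
position: [540.5, -82.3, 57.3]
force: [0.4, -0.2, -1.4]
grasp_force: 35.0
position: [540.2, -82.2, 52.8]
force: [0.4, 0.7, -1.6]
grasp_force: 35.0
position: [540.3, -82.2, 50.9]
force: [-0.2, -0.3, -1.7]
grasp_force: 35.0
```

```bash
python3 -m inch '[[[0,0,1],[0,0,0],1],[[0,0,2],[0,0,0],1],[[0,0,2],[0,0,0],1]]' 35|grep -E "pos|forc"; python3 -m inch '[[[0,0,1],[0,0,0],1],[[0,0,2],[0,0,0],1],[[0,0,2],[0,0,0],1]]'|grep -E "pos|forc";python3 -m inch '[[[0,0,1],[0,0,0],1],[[0,0,2],[0,0,0],1],[[0,0,2],[0,0,0],1]]'|grep -E "pos|forc"
```

```text
position: [540.2, -82.2, 48.9]
force: [0.4, 0.5, -1.8]
grasp_force: 35.0
position: [540.3, -82.2, 46.8]
force: [-0.1, 0.5, -1.7]
grasp_force: 35.0
position: [540.6, -82.2, 46.0]
force: [-2.3, 1.1, 5.7]
grasp_force: 35.0
```

Contact at 46, as read from the picture. Open, go down 16 mm, close with time to spare.

```bash
python3 -m inch '[[[0,0,-1],[0,0,0],0.6],[[0,0,-1],[0,0,0],0.5],[[0,0,-1],[0,0,0],0.5],[[0,0,10],[0,0,0],0.5],[[0,0,15.5],[0,0,0],0.5],[[0,0,15.5],[0,0,0],0.5],[[0,0,15.5],[0,0,0],1],[[0,0,15.5],[0,0,0],1]]' 40; python3 -m inch '[[[0,0,0],[0,0,0],1],[[0,0,0],[0,0,0],1],[[0,0,0],[0,0,0],1],[[0,0,0],[0,0,0],1]]'; python3 -m inch '[[[0,0,-20],[0,0,0],1],[[0,0,-60],[0,0,0],1],[[0,0,-90],[0,0,0],1],[[0,0,-90],[0,0,0],1],[[0,0,-90],[0,0,0],1]]'; python3 - <<'E'
from h import *
print(go((541.9,-270.5,125)))
E
```

```text
clock: 59.08
position: [540.5, -82.3, 29.7]
tool_rot: [0.056, 0.998, -0.0, 0.0]
force: [0.0, -0.3, 0.0]
grip_width: 0.323
grasp_force: 0.0
clock: 59.58
position: [540.5, -82.3, 29.7]
tool_rot: [0.056, 0.998, 0.0, 0.0]
force: [-0.4, -0.1, 1.2]
grip_width: 0.225
grasp_force: 40.0
clock: 60.2
position: [539.2, -82.0, 118.1]
tool_rot: [0.056, 0.998, 0.0, -0.001]
force: [-1.0, 0.8, -1.3]
grip_width: 0.225
grasp_force: 40.0
[ -23.9 -187.    -7.1]
```

```bash
python3 -m inch '[[[-4,-30,0],[0,0,0],1],[[-10,-75,0],[0,0,0],1],[[-16,-120,0],[0,0,0],1],[[-21,-165,0],[0,0,0],1],[[-24,-187,0],[0,0,0],1],[[-24,-187,0],[0,0,0],1],[[-24,-187,20],[0,0,0],1],[[-24,-187,20],[0,0,0],1]]' 40; python3 - <<'E'
from h import *
print(go((542.2,-270.1,74)))
E
```

```text
clock: 61.2
position: [541.6, -267.9, 97.6]
tool_rot: [0.056, 0.998, 0.002, -0.002]
force: [1.0, 0.3, -1.3]
grip_width: 0.227
grasp_force: 40.0
[-0.9 -2.2 23.6]
```

```bash
python3 -m inch '[[[-1,-1,10],[0,0,0],1],[[-1,-1,18],[0,0,0],1],[[-1,-1,18],[0,0,0],1],[[-1,-1,18],[0,0,0],1]]' 40|grep -E "pos|rot|forc"; python3 -m inch '[[[0,0,0],[0,0,0],1],[[0,0,0],[0,0,0],1]]'|grep -E "pos|forc"; python3 -m inch '[[[0,0,2],[0,0,0],1],[[0,0,4],[0,0,0],1],[[0,0,4],[0,0,0],1]]'|grep -E "pos|forc"
```

```text
position: [544.2, -271.9, 81.6]
tool_rot: [0.056, 0.998, -0.0, 0.0]
force: [-0.7, -0.2, -1.0]
grasp_force: 40.0
position: [544.1, -272.0, 81.7]
force: [-0.2, 0.2, -1.9]
grasp_force: 40.0
position: [543.8, -271.8, 77.1]
force: [-0.1, 0.1, -1.8]
grasp_force: 40.0
```

```bash
python3 -m inch '[[[2,1.5,0],[0,0,0],1],[[2,1.5,2],[0,0,0],1],[[2,1.5,4],[0,0,0],1],[[2,1.5,4],[0,0,0],1]]' 40|grep -E "pos|rot|forc"; python3 -m inch '[[[0,0,1],[0,0,0],1],[[0,0,2],[0,0,0],1],[[0,0,2],[0,0,0],1]]'|grep -E "pos|forc"; python3 -m inch '[[[0,0,1],[0,0,0],1],[[0,0,1],[0,0,0],1]]'|grep -E "pos|forc"
```

```text
position: [542.1, -270.1, 73.2]
tool_rot: [0.056, 0.998, 0.0, -0.0]
force: [1.1, -0.5, -1.5]
grasp_force: 40.0
position: [542.1, -270.1, 71.3]
force: [1.0, -0.5, -1.4]
grasp_force: 40.0
position: [542.3, -270.2, 70.7]
force: [-1.1, -0.2, 1.0]
grasp_force: 40.0
```

Seated at 70.7, exactly the closed height. Release, retreat and check.

```bash
python3 -m inch '[[[0,0,0],[0,0,0],0.6],[[0,0,0],[0,0,0],0.4],[[0,0,0],[0,0,0],0.4],[[0,0,-40],[0,0,0],0.4],[[0,0,-90],[0,0,0],0.4],[[0,0,-140],[0,0,0],0.4]]'; python3 -m inch '[[[57,0,0],[0,0,0],0.4],[[100,40,0],[0,0,0],0.4],[[140,85,0],[0,0,0],0.4],[[180,130,0],[0,0,0],0.4],[[200,180,0],[0,0,0],0.4],[[200,230,0],[0,0,0],0.4],[[200,280,0],[0,0,0],0.4],[[200,280,0],[0,0,0],0.4]]'; python3 - <<'E'
from pk import *
s=look("side");t=look("top")
def ell(im,box,lo,hi):
    h=cv2.cvtColor(im,cv2.COLOR_BGR2HSV);x0,y0,x1,y1=box;k=cv2.inRange(h,lo,hi)[y0:y1,x0:x1]
    n,l,st,_=cv2.connectedComponentsWithStats(k);m=(l==1+np.argmax(st[1:,4])).astype(np.uint8)
    e=cv2.fitEllipse(cv2.convexHull(np.vstack(cv2.findContours(m,0,1)[0])));return np.add(e[0],[x0,y0]),e[1]
G=((15,90,90),(35,255,255))
a=ell(t,(345,170,410,235),*G);b=ell(s,(275,285,360,350),*G);print("lid",a,b,tri(b[0],a[0]))
for f,im in(("a_top",t),("a_side",s)):
    o=cv2.imread(f"pics/{f}.png");d=cv2.absdiff(o,im).max(2);n,l,st,_=cv2.connectedComponentsWithStats((d>40).astype(np.uint8))
    print(f,[q.tolist() for q in st[1:] if q[4]>25])
for f,im,bx,c in(("k_t",t,(245,160,287,205),0),("k_s",s,(293,190,342,226),0)):
    o=cv2.imread(f"pics/{f}.png");x0,y0,x1,y1=bx;print(f,cv2.absdiff(o,im)[y0:y1,x0:x1].mean(), (cv2.absdiff(o,im)[y0:y1,x0:x1].max(2)>60).sum())
print(pl("top","pointer_tip"),pl("top","red_mark"))
E
```

```text
clock: 64.2
position: [542.0, -270.1, 211.8]
tool_rot: [0.056, 0.998, 0.0, -0.0]
force: [0.9, -1.1, -0.1]
grip_width: 0.601
grasp_force: 0.0
clock: 65.2
position: [374.7, 33.4, 210.7]
tool_rot: [0.053, 0.999, 0.0, 0.0]
force: [-0.1, -0.0, -0.3]
grip_width: 0.599
grasp_force: 0.0
lid (array([379.68674088, 200.12726212]), (33.829612731933594, 35.5386848449707)) (array([316.22424316, 312.79001808]), (38.03458023071289, 49.678165435791016)) (array([ 544.2, -271.3,   51.4]), 0.9)
a_top [[260, 172, 13, 18, 80], [389, 176, 18, 32, 51], [386, 184, 12, 22, 36], [0, 197, 323, 223, 29126], [362, 196, 27, 23, 52], [353, 203, 15, 22, 29], [307, 376, 19, 44, 294], [291, 384, 12, 29, 213], [211, 394, 13, 4, 32]]
a_side [[0, 0, 250, 270, 24186], [101, 0, 153, 187, 7484], [310, 193, 12, 5, 32], [307, 200, 21, 14, 84], [107, 253, 24, 24, 210], [59, 259, 45, 22, 414], [277, 285, 40, 34, 90], [290, 294, 21, 33, 66], [310, 299, 12, 18, 73], [328, 298, 27, 45, 91], [313, 306, 29, 27, 73]]
k_t 30.389241622574957 533
k_s 19.12037037037037 215
[([379.5, 205.0], 0.66), ([271.7, 177.1], 0.48), ([400.6, 270.2], 0.46)] [([274.5, 174.0], 0.79)]
```

```bash
python3 - <<'E'
from pk import *
t=look("top")
O=np.array([578,84.3])
for f,im in(("now",t),("k",cv2.imread("pics/k_t.png"))):
  v=im.max(2).astype(float);best=[]
  for a in np.arange(-.9,-.3,.02):
    p=[proj("top",(*(O+q*np.array([np.cos(a),np.sin(a)])),71)) for q in(23,26,29,32)]
    best.append((np.mean([cv2.getRectSubPix(v.astype(np.float32),(1,1),tuple(map(float,x)))[0,0] for x in p]),round(a,2)))
  print(f,sorted(best)[:4])
s=look("side");print(pl("side","stamper"),proj("side",(399,-16,0)))
print(r.get_obs()["clock"],r.get_obs()["force"])
E
```

```text
now [(np.float32(89.472534), np.float64(-0.7)), (np.float32(90.40776), np.float64(-0.68)), (np.float32(92.96979), np.float64(-0.66)), (np.float32(94.29763), np.float64(-0.72))]
k [(np.float32(89.185036), np.float64(-0.7)), (np.float32(90.16276), np.float64(-0.68)), (np.float32(92.7648), np.float64(-0.66)), (np.float32(93.97762), np.float64(-0.72))]
[([314.0, 304.3], 0.68), ([251.8, 252.2], 0.67)] [249.1 253.3]
65.55 [-0.21360795 -0.4172191   0.18833283]
```

The pointer hasn't moved since it was pressed home, the lid is seated level at closed height, and the stamper is where it was. Handing in.

```bash
python3 -c "
from rig import r
print(r.hand_in())"
```

```text
the job is handed in; nothing more can be done
None
```

The job is handed in at about 66 s: the peg is wedged at the red mark, both weights (only two were there) are back in the tin under its closed lid, and nothing else in view appears to have moved.

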